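# Fetch the plaster cast from behind the jars

## Task

On the dental bench, the plaster cast stands at the back of the plywood rack behind two jars and a bur block: first set all three aside, standing in the steel tray, without shifting the cast. Then fetch the cast and set it down, without dropping it, on the dark mounting plate, centred and with its long side along the plate's long side. Finally put each of the three back on the rack exactly where it stood, upright and the bur block turned as it was, and leave the mixing bowl and the wax knife alone.

Things in the scene. Friction and masses are not known exactly. Their poses are not given: they have to be found in the camera images.
- tall_jar: Loose white round jar with a grey cap, 58 mm diameter, 78 mm high (cap: top 12 mm, 54 mm diameter), 0.16 to 0.29 kg. Origin: centre of the underside, z up. One of three things in the rack's front row; which of the three places it has varies. Its place at the start is its place at the end.
- squat_jar: Loose white round jar with a grey cap, 62 mm diameter, 56 mm high (cap: top 10 mm, 58 mm diameter), 0.16 to 0.29 kg. Origin: centre of the underside, z up. In the rack's front row.
- bur_block: Loose wooden block, 56 mm along its x, 46 mm along its y, 36 mm high, with six thin steel burs standing up to 57 mm above its underside, in two rows at y = +-10 mm; 0.11 to 0.2 kg. Grip it across y, over the wooden sides. Origin: centre of the underside. In the rack's front row, its x nearly along the rack's x.
- cast: Loose plaster dental cast: a base 56 mm along its x, 92 mm along its y (long side), 28 mm high, with a horseshoe of teeth on top up to 41 mm; 0.22 to 0.39 kg. Grip the base across x (56 mm). Origin: centre of the underside. Stands alone in the rack's back row, about 10 mm behind the front row, so no finger fits in until the front row is cleared.
- rack: Fixed plywood board 200 mm along x (from -90 to +110 mm) and 280 mm along y, 8 mm thick: things stand on it 8 mm above the bench. A strip 22 mm high (above the bench), 10 mm thick, runs along the far (+x) edge, its inner face at x = +100 mm. Origin on the bench. Front row at x about -45 mm, places at y about -96, 0 and +96 mm; the cast at x about +24 mm.
- tray: Fixed open steel tray, 280 mm along x, 150 mm along y, outside; walls 4 mm thick and 14 mm high, floor 4 mm thick. Origin: centre of its underside, on the bench. To the left or to the right of the rack. Has room for the three things in a row along x.
- plate: Fixed dark steel mounting plate, 90 mm along x, 130 mm along y (long side), 10 mm thick, with four small brass dots at its corners. Origin: centre of its underside, on the bench. On the other side of the rack from the tray.
- bowl: Bystander: small dark rubber mixing bowl, 80 mm wide, 45 mm high, loose, between the robot and the rack. Origin: centre of its underside. Leave alone.
- wax_knife: Bystander: wax knife about 168 mm long along its x, 10 mm high, loose, lying between the robot and the rack. Origin: on the underside, 80 mm from the handle's end. Leave alone.
There are look-alikes about, which are no part of the job. There is more than one size of the plate; the job needs the smallest.

How it is judged:
By the outcome, as a careful person would: the job done as asked, in the order asked, and still so for the second after the job is handed in, with the robot touching nothing.
It also fails if it takes over 131 s, if anything falls off the work surface, if the arm or the gripper's body presses on something with over 40 N, if the wrist force passes 120 N, or if a joint passes its speed limit or range.

## Robot

A 6-joint arm with a two-finger parallel gripper is mounted at the origin on the work surface. World frame = base frame: x ahead of the robot, y to its left, z up, the work surface at z = 0. Lengths are in mm, angles in rad, forces in N, time in s.
With the tool pointing down it reaches from about 275 to 1000 mm from the base axis. Payload 8.4 kg.
Tool frame: the origin (TCP) lies at the very end of the fingers, on their centre line; the grasp point (between the pads) lies robot.grip_depth behind it (robot.grip_depth is the distance from the TCP to the grasp point, in mm); z points along the fingers, y is the line along which they close (so a half turn about z gives the same grasp; the last joint's range is limited). The gripper opens to 85 mm and grips with 20 to 120 N. Pads are 22 mm wide; open, the fingers measure 114 mm over their backs; the gripper's body (76 mm by 85 mm) begins 54 mm behind the grasp point. The pads swing forward as they close: fully open they stand 13 mm farther back than shut.
Start: joints at [-0.002, 0.353, 1.633, -0, 1.155, -0.002], TCP at [625.002, -0, 231.281] pointing down, gripper open.
Joint ranges: [-2.63, 2.63], [-0.92, 2.1], [0.06, 2.66], [-1.3, 4.44], [0, 2.69], [-3.02, 3.02]. Speed limits (rad/s): [2.22, 2.22, 2.79, 3.14, 3.14, 3.14].

## Interface

Orientations are given as a rotation vector (axis times angle).
In Python, from bench import robot gives the robot as it stands.
- The arm moves only by the tool move_arm, never from a script. Its argument "deltas" is a list of rows, each a list of 3 entries, a list of its own where there are three numbers: the turn, a rotation vector about the tool's x, y, z in degrees, then the shift along the tool's x, y, z in cm, then the gripper's target within -1 to 1 (shut at 1, half-way at 0, fully open at -1). A call has 1 to 8 rows; each row shifts and turns the commanded pose from where the row before left it, along the tool's axes as they then stand; what a row does not reach is not made up. A row lasts 1/12 s, in which the tool goes at most 41.7 mm and 7.16 degrees, less where a joint would pass 70% of its speed; a pose out of reach is approached as far as the arm can. A call is refused whole if a number of a shift passes 4.17 or a number of a turn 7.16, either way. A call with a gripper value outside its range is refused whole. The fingers move at their own pace and stop on an object; "force" is the grip in N (left out, the last holds). Time passes only in rows, so rows that do not move let the fingers close. It gives the time, the measured TCP pose, the force, the opening and the grip force at its end, in the units of the state.
- robot.read_state(): the state, without advancing time (a new reading comes with each control period).
- robot.capture(name): name is "scene" or "side" or "wrist"; returns a dict with "color" (480x640x3 uint8, red, green, blue), "K" (3x3 intrinsics, pixels), "k1" (the pictures are not rectified: a ray, as slopes to the right and down, at radius r is drawn at 1 + k1 r^2 times it, then the intrinsics apply), "xyz" and "attitude" of the camera in the world; the wrist camera has in their place "mount" (4x4, takes a point from camera to tool coordinates, whose origin is the TCP and whose axes are the flange's). Camera axes: x right, y up, looking along -z (the intrinsics and any distortion apply to the point x, -y, -z); pixel columns grow to the right and rows downward; lengths in mm; the calibration is good to about 2 mm. A picture is of the moment at which its call begins: read the wrist's pose just before it. There is no depth.
- robot.finish_job(): hands the job in; it is judged then, once.
The state is a dict: "time": time; "qpos": joint angles; "qvel": joint speeds; "effort": joint torques, N m; "eef_pos": TCP position; "ee_rot": TCP orientation; "wrist_force": force on the tool from outside, world axes, zero at the start; "wrist_torque": the same for the moment, N m; "opening": finger opening in mm; "finger_force": force on a finger pad.
Only numpy, scipy, OpenCV 4.12 (cv2) and the standard library are available. Lean on these libraries where they do the work, as an engineer would, in place of code of your own. Each camera call takes 0.05 s, during which the arm holds its last target. There are 200 camera calls.

## Working session

There is one attempt and no reset: what is moved stays moved. The work goes in short steps, Python scripts to look and compute and a tool call to move; the robot and the scene stay as the last step left them, time stands still between calls to the robot, and variables do not carry over. Pictures are saved under pics/ and viewed, at most 14 in all, crops included, and the job is handed in when it is done.

Besides the shell and the picture viewer there is one more tool, called after "Call:" by a JSON object that holds its "api" and its "payload", one argument or row to a line. move_arm: Moves the arm, as the interface text tells. Its arguments: {"type":"object","properties":{"deltas":{"type":"array","items":{"type":"array"}},"force":{"type":"number"}},"required":["deltas"]}

```bash
mkdir -p pics; ls
python3 - <<'E'
from bench import robot
import cv2
print(robot.grip_depth); s=robot.read_state(); print(s)
for n in("scene","side"):
    c=robot.capture(n); cv2.imwrite(f"pics/{n}0.png",c["color"][:,:,::-1]); print(n,c["K"],c["k1"],c["xyz"],c["attitude"])
c=robot.capture("wrist"); cv2.imwrite("pics/w0.png",c["color"][:,:,::-1]); print(c["K"],c["k1"],c["mount"])
E
```

```text
pics
18.700000000000003
{'time': 0.0, 'qpos': array([-2.42183873e-03,  3.53669333e-01,  1.63411856e+00, -9.67145178e-06,
        1.15520513e+00, -2.40453245e-03]), 'qvel': array([-0.00010595, -0.00198911, -0.00046772,  0.00074033,  0.00172046,
       -0.00116262]), 'effort': array([-2.03471049e-03, -6.05236173e+01, -3.42063046e+01, -2.62302356e-04,
        9.48130677e-03,  3.61521288e-06]), 'eef_pos': array([ 6.24529989e+02, -1.55417594e-02,  2.30555115e+02]), 'ee_rot': array([-2.22075861e+00, -2.22072886e+00,  1.56102199e-03]), 'wrist_force': array([-0.50993227,  0.06062962,  0.56976766]), 'wrist_torque': array([-0.01440903,  0.00751932,  0.0119614 ]), 'finger_force': 0.0, 'opening': 85.56494615732252}
scene [[473.82344658   0.         323.63135307]
 [  0.         473.82344658 248.74086898]
 [  0.           0.           1.        ]] -0.10109036162507673 [1244.39016545   70.11199474  669.51956648] [0.67751693 0.69531707 1.51592291]
side [[460.35395908   0.         312.67559654]
 [  0.         460.35395908 235.90895518]
 [  0.           0.           1.        ]] -0.01516442322626973 [ 99.34692197 668.67010004 528.68999984] [ 0.38342129 -1.25111961 -2.29126258]
[[344.13733504   0.         320.12140873]
 [  0.         344.13733504 236.28407397]
 [  0.           0.           1.        ]] -0.023367650405883348 [[ 6.62159270e-04  9.61629022e-01  2.74352302e-01  6.95788897e+01]
 [ 9.99999768e-01 -6.80142652e-04 -2.95758543e-05 -1.48152293e-01]
 [ 1.58157703e-04  2.74352258e-01 -9.61629249e-01 -1.43093526e+02]
 [ 0.00000000e+00  0.00000000e+00  0.00000000e+00  1.00000000e+00]]
```

View pics/scene0.png

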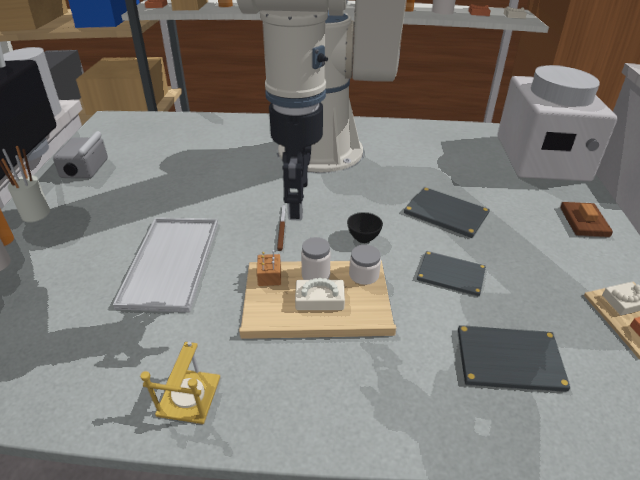

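View pics/side0.png

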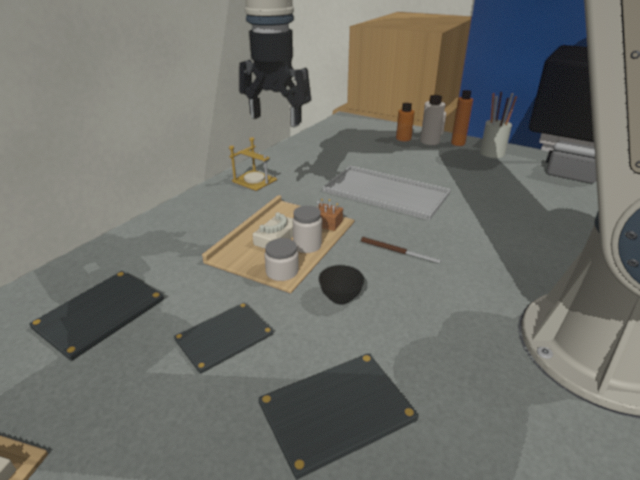

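View pics/w0.png

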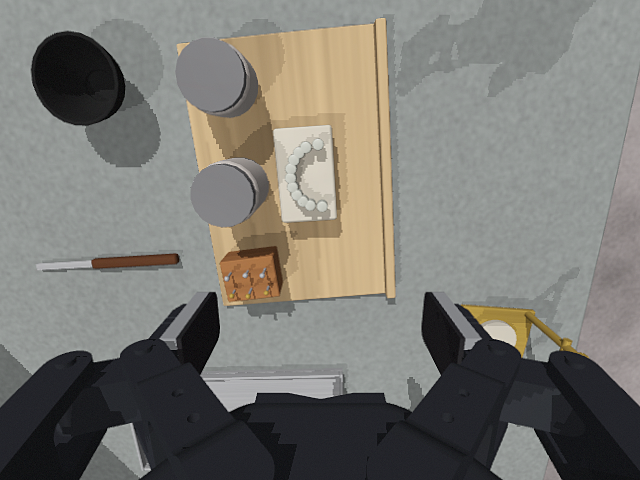

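The target rack holds the cast at scene (319,294), the jars at (316,258) and (366,265), and the block at (268,268). The plates are at (447,210), (452,272) and (512,357), and the smallest looks like (452,272). Look-alikes: the cast and rack at (628,297) and the brown block at (586,218). I'll check these choices in enlarged crops.

Run:
```python
import cv2
a=cv2.imread("pics/w0.png")[20:320,165:425]
cv2.imwrite("pics/w0c.png",cv2.resize(a[:,:],None,fx=2,fy=2,interpolation=cv2.INTER_CUBIC))
b=cv2.imread("pics/scene0.png")
cv2.imwrite("pics/s0c.png",cv2.resize(b[180:400,400:600],None,fx=2.7,fy=2.7,interpolation=cv2.INTER_CUBIC))
```

```text
(no output)
```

View pics/w0c.png

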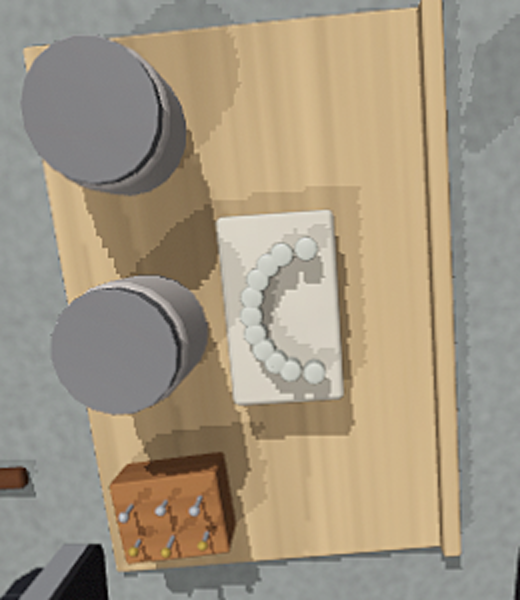

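View pics/s0c.png

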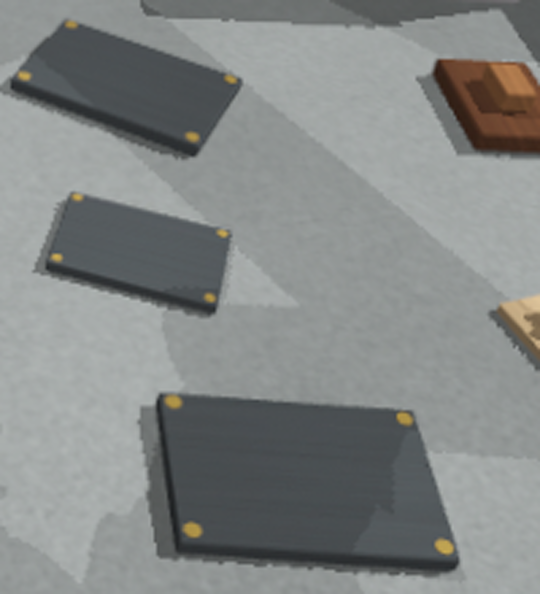

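```bash
cat > h.py <<'E'
import numpy as np, cv2
from scipy.spatial.transform import Rotation as R
from bench import robot
P0=np.array([624.53,-0.016,230.56]); R0=np.array([-2.22075861,-2.22072886,1.56102199e-03])
def cam(name,pos=None,rot=None,c=None):
    c=c or robot.capture(name)
    if name=="wrist":
        T=np.eye(4);T[:3,:3]=R.from_rotvec(rot).as_matrix();T[:3,3]=pos
        T=T@np.array(c["mount"]); A,o=T[:3,:3],T[:3,3]
    else: A,o=R.from_rotvec(c["attitude"]).as_matrix(),np.array(c["xyz"])
    return dict(A=A,o=o,K=np.array(c["K"]),d=np.array([c["k1"],0,0,0.]),img=c["color"])
def pt(C,uv,z):
    uv=np.atleast_2d(np.array(uv,float))
    n=cv2.undistortPoints(uv[:,None],C["K"],C["d"])[:,0]
    r=np.c_[n[:,0],-n[:,1],-np.ones(len(n))]@C["A"].T
    return C["o"]+r*((z-C["o"][2])/r[:,2])[:,None]
def fit(model,meas):   # 2D rigid: returns x,y,yaw deg,resid
    m,w=np.array(model,float)[:,:2],np.array(meas)[:,:2]
    mc,wc=m.mean(0),w.mean(0);a,b=m-mc,w-wc
    t=np.arctan2((a[:,0]*b[:,1]-a[:,1]*b[:,0]).sum(),(a*b).sum())
    Q=np.array([[np.cos(t),-np.sin(t)],[np.sin(t),np.cos(t)]])
    o=wc-Q@mc
    return np.round([*o,np.degrees(t)],2),np.round(np.linalg.norm(m@Q.T+o-w,axis=1),1)
def yaw(rot): # world direction of tool y, deg; tilt
    M=R.from_rotvec(rot).as_matrix(); return np.degrees(np.arctan2(M[1,1],M[0,1])),np.degrees(np.arccos(-M[2,2]))
def go(x,y,z,yw):
    """report shift (tool axes, cm) and turn about tool z (deg) to reach pose with tool-y at world yaw yw"""
    s=robot.read_state();M=R.from_rotvec(s["ee_rot"]).as_matrix();a,t=yaw(s["ee_rot"])
    d=(np.array([x,y,z])-s["eef_pos"]);k=(yw-a+90)%180-90
    print("t%.1f"%s["time"],"at",np.round(s["eef_pos"],1),"yaw %.2f tilt %.2f"%(a,t),"open %.1f ff %.1f F %s"%(s["opening"],s["finger_force"],np.round(s["wrist_force"],1)),"q6 %.2f"%s["qpos"][5])
    print(" shift cm (turn last)",np.round(M.T@d/10,2),"after turn:",np.round((R.from_euler('z',k,degrees=True).as_matrix()@M).T@d/10,2)," tool-z turn deg",round(-k,2))
E
python3 - <<'E'
from h import *
W=cam("wrist",P0,R0); S=cam("scene")
w=lambda l:[(165+a/2,20+b/2) for a,b in l]
f=lambda z,l:pt(W,w(l),z)
r=np.r_[f(8,[(24,46),(119,571),(440,546)]),f(22,[(442,557),(460,557)])]
print("rack",fit([(-90,140),(-90,-140),(100,-140),(100,-140),(110,-140)],r))
print("cast",fit([(-28,46),(28,46),(28,-46),(-28,-46)],f(36,[(218,218),(331,210),(343,396),(235,403)])))
print("block",fit([(-28,23),(28,23),(28,-23),(-28,-23)],f(44,[(110,483),(218,465),(229,548),(123,563)])))
def ext(z,l): p=f(z,l);c,rr=cv2.minEnclosingCircle(p[:,:2].astype(np.float32));return c,rr
print("squat",ext(64,[(22,110),(160,114),(82,36),(110,188)]))
print("tall",ext(86,[(52,350),(183,345),(105,289),(122,415)]))
s=lambda l:[(400+a/2.7,180+b/2.7) for a,b in l]
for n,l in dict(plate=[(71,193),(231,232),(213,307),(48,263)],far=[(68,20),(241,80),(196,150),(14,82)],near=[(160,394),(413,411),(458,560),(178,550)]).items():
    p=pt(S,s(l),10);print(n,np.round(p[:,:2]),np.round(np.linalg.norm(p-np.roll(p,-1,0),axis=1)),fit([(-45,-65),(-45,65),(45,65),(45,-65)],p))
p=pt(S,[(155,219),(217,219),(183,308),(118,305)],14);print("tray",np.round(p[:,:2]),fit([(-140,-75),(-140,75),(140,75),(140,-75)],p))
E
```

```text
rack (array([587.6 ,  27.33,   4.92]), array([0.6, 1.8, 0.5, 1.2, 1.2]))
cast (array([610.31,  35.16,   3.91]), array([1.9, 1.9, 1.4, 1.5]))
block (array([551.61, -69.14,   7.53]), array([1.8, 1.6, 1.2, 1.7]))
squat ((533.5983276367188, 118.87815856933594), 29.608150482177734)
tall ((543.015380859375, 23.129383087158203), 27.82489585876465)
plate [[454. 259.]
 [492. 381.]
 [577. 350.]
 [537. 233.]] [128.  90. 124.  88.] (array([514.92, 305.84, -18.4 ]), array([2.1, 0.7, 3.3, 2.6]))
far [[195. 286.]
 [282. 434.]
 [390. 373.]
 [302. 225.]] [173. 124. 171. 123.] (array([292.26, 329.62, -30.33]), array([27.9, 26.3, 27.5, 25.7]))
near [[663. 297.]
 [670. 472.]
 [790. 465.]
 [788. 289.]] [175. 120. 176. 126.] (array([727.86, 380.71,  -2.18]), array([26.8, 29.2, 25.6, 31.1]))
tray [[ 383. -363.]
 [ 374. -217.]
 [ 656. -218.]
 [ 658. -345.]] (array([ 517.71, -285.75,    1.85]), array([ 3.9,  2. , 11.6, 11. ]))
```

The smallest plate measures about 128×90 mm and is at (515,306). The middle place has the tall jar, the +y place the squat jar, and the -y place the block. I'll turn the wrist first.

Call:
{"api": "move_arm", "payload": {
  "deltas": [
    [[0, 0, 7], [0, 0, 0], -1],
    [[0, 0, 7], [0, 0, 0], -1],
    [[0, 0, 7], [0, 0, 0], -1],
    [[0, 0, 7], [0, 0, 0], -1],
    [[0, 0, 7], [0, 0, 0], -1],
    [[0, 0, 7], [0, 0, 0], -1],
    [[0, 0, 7], [0, 0, 0], -1],
    [[0, 0, 7], [0, 0, 0], -1]
  ],
  "force": 40
}}

```text
time: 0.92
eef_pos: [624.9, -0.0, 231.2]
ee_rot: [-3.007, -0.909, 0.0]
wrist_force: [0.0, 0.1, 0.1]
opening: 85.4
finger_force: 0.0
```

Call:
{"api": "move_arm", "payload": {
  "deltas": [
    [[0, 0, 7], [0, 0, 0], -1],
    [[0, 0, 7], [0, 0, 0], -1],
    [[0, 0, 7], [0, 0, 0], -1],
    [[0, 0, 7], [0, 0, 0], -1],
    [[0, 0, 1.1], [-2, -0.5, 0], -1],
    [[0, 0, 0], [-3, -0.7, 0], -1],
    [[0, 0, 0], [-2.5, -0.5, 0], -1],
    [[0, 0, 0], [0, 0, 0], -1]
  ]
}}

```text
time: 1.58
eef_pos: [544.2, 10.5, 230.7]
ee_rot: [-3.138, -0.135, 0.006]
wrist_force: [0.6, -0.4, -0.6]
opening: 85.0
finger_force: 0.0
```

Run:
```python
from h import *
go(543,23.1,130,94.9)
s=robot.read_state();C=cam("wrist",s["eef_pos"],s["ee_rot"]);cv2.imwrite("pics/w1.png",C["img"][:,:,::-1])
print(s["eef_pos"].tolist(),s["ee_rot"].tolist())
```

```text
t1.6 at [544.2  10.5 230.7] yaw -85.09 tilt 0.23 open 85.0 ff 0.0 F [ 0.6 -0.4 -0.6] q6 1.50
 shift cm (turn last) [ 0.03 -1.26 10.07] after turn: [ 0.03 -1.26 10.07]  tool-z turn deg 0.01
[544.1875786906196, 10.490197298568969, 230.6975229710539] [-3.1384123236438013, -0.13467798528480723, 0.006344584507362309]
```

View pics/w1.png

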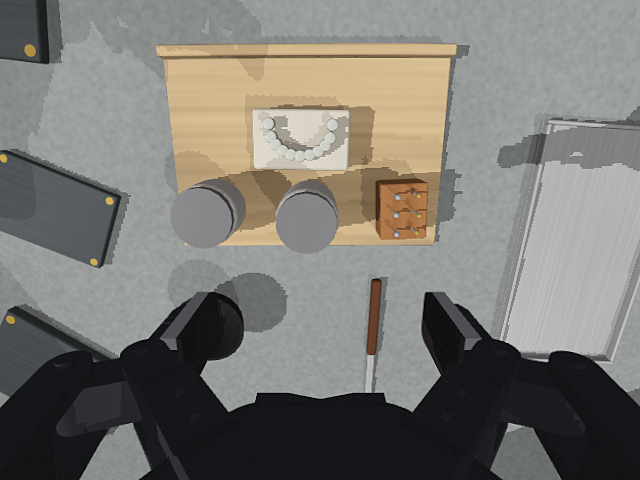

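The new view shows the cast at (301,139), tall cap at (307,219), squat cap at (204,216), block at (402,210), and tray corners at (547,119), (497,361) and (617,361).

Run:
```python
from h import *
C=cam("wrist",[544.19,10.49,230.7],[-3.1384123236438013, -0.13467798528480723, 0.006344584507362309])
f=lambda z,l:pt(C,l,z)
print("rack",fit([(110,140),(110,-140),(-90,140),(-90,-140)],np.r_[f(22,[(157,46),(456,45)]),f(8,[(180,244),(435,243)])]))
print("cast",fit([(28,46),(28,-46),(-28,-46),(-28,46)],f(36,[(253,109),(349,111),(349,169),(253,167)])))
print("block",fit([(28,23),(28,-23),(-28,-23),(-28,23)],f(44,[(379,181),(427,181),(427,238),(379,240)])))
print("squat",f(64,[(204,216),(171,216),(237,216)])); print("tall",f(86,[(307,218),(276,218),(338,218)]))
p=f(14,[(547,119),(497,361),(617,361)]);print("tray",p,fit([(140,75),(-140,75),(-140,-75)],p))
go(543,23.1,130,94.9)
```

```text
rack (array([586.69,  27.84,   4.93]), array([3.1, 1.7, 3.3, 3. ]))
cast (array([609.8 ,  34.39,   3.85]), array([2. , 2.3, 1.5, 1.6]))
block (array([551.74, -70.11,   7.75]), array([2.1, 0.6, 1.9, 1. ]))
squat [[534.70997786 117.3460434   64.        ]
 [532.08745109 147.95294319  64.        ]
 [537.3287213   86.88258632  64.        ]]
tall [[546.19061393  21.9830393   86.        ]
 [543.89824716  48.4594505   86.        ]
 [548.48770477  -4.47724365  86.        ]]
tray [[ 651.61369497 -208.20275114   14.        ]
 [ 370.04513158 -222.52334979   14.        ]
 [ 381.0846597  -374.37298042   14.        ]] (array([ 515.6 , -290.65,    3.29]), array([0.7, 2. , 1.3]))
t1.7 at [548.5  10.2 231.7] yaw -85.08 tilt 0.04 open 85.3 ff 0.0 F [ 0.4 -0.1  0.6] q6 1.50
 shift cm (turn last) [-0.45 -1.33 10.16] after turn: [-0.45 -1.33 10.16]  tool-z turn deg 0.02
```

Call:
{"api": "move_arm", "payload": {
  "deltas": [
    [[0, 0, 0], [-0.45, -1.28, 1.5], -1],
    [[0, 0, 0], [0, 0, 4], -1],
    [[0, 0, 0], [0, 0, 4], -1],
    [[0, 0, 0], [0, 0, 4], -1],
    [[0, 0, 0], [0, 0, 3], -1],
    [[0, 0, 0], [0, 0, 2], -1],
    [[0, 0, 0], [0, 0, 1.5], -1],
    [[0, 0, 0], [0, 0, 0], -1]
  ]
}}

```text
time: 2.35
eef_pos: [542.3, 22.3, 28.0]
ee_rot: [3.139, 0.134, -0.007]
wrist_force: [-1.4, 0.8, -0.1]
opening: 85.2
finger_force: 0.0
```

```bash
python3 -c "
from h import *
go(544,22.6,30,94.9)"
```

```text
t2.4 at [542.3  22.3  28. ] yaw -85.10 tilt 0.25 open 85.2 ff 0.0 F [-1.4  0.8 -0.1] q6 1.52
 shift cm (turn last) [ 0.17 -0.01 -0.2 ] after turn: [ 0.17 -0.01 -0.2 ]  tool-z turn deg -0.0
```

Call:
{"api": "move_arm", "payload": {
  "deltas": [
    [[0, 0, 0], [0, 0, 0], -1],
    [[0, 0, 0], [0, 0, 0], 1],
    [[0, 0, 0], [0, 0, 0], 1],
    [[0, 0, 0], [0, 0, 0], 1],
    [[0, 0, 0], [0, 0, 0], 1],
    [[0, 0, 0], [0, 0, 0], 1],
    [[0, 0, 0], [0, 0, 0], 1],
    [[0, 0, 0], [0, 0, 0], 1]
  ],
  "force": 40
}}

```text
time: 3.02
eef_pos: [544.5, 22.6, 32.9]
ee_rot: [-3.139, -0.134, -0.005]
wrist_force: [-0.1, 0.7, 6.3]
opening: 56.9
finger_force: 42.4
```

```bash
python3 -c "
from h import *
go(544,22.6,30,94.9)
go(515.6+85*.998,-290.6+85*.057,30-4,93.3)"
```

```text
t3.0 at [544.5  22.6  32.9] yaw -85.10 tilt 0.17 open 56.9 ff 42.4 F [-0.1  0.7  6.3] q6 1.52
 shift cm (turn last) [-0.05 -0.01  0.29] after turn: [-0.05 -0.01  0.29]  tool-z turn deg 0.0
t3.0 at [544.5  22.6  32.9] yaw -85.10 tilt 0.17 open 56.9 ff 42.4 F [-0.1  0.7  6.3] q6 1.52
 shift cm (turn last) [ 2.94 31.2   0.7 ] after turn: [ 3.81 31.1   0.7 ]  tool-z turn deg 1.6
```

Call:
{"api": "move_arm", "payload": {
  "deltas": [
    [[0, 0, 0], [0, 0, -2], 1],
    [[0, 0, 0], [0, 0, -4], 1],
    [[0, 0, 0], [0, 0, -3], 1],
    [[0, 0, 1.6], [0.5, 1.5, 0], 1],
    [[0, 0, 0], [0.5, 3.5, 0], 1],
    [[0, 0, 0], [0.5, 3.8, 0], 1],
    [[0, 0, 0], [0.5, 3.8, 0], 1],
    [[0, 0, 0], [0.5, 3.8, 0], 1]
  ]
}}

```text
time: 3.68
eef_pos: [578.3, -141.2, 122.2]
ee_rot: [3.14, 0.092, 0.002]
wrist_force: [1.2, 0.8, -2.6]
opening: 57.2
finger_force: 44.0
```

Call:
{"api": "move_arm", "payload": {
  "deltas": [
    [[0, 0, 0], [0.5, 3.8, 0], 1],
    [[0, 0, 0], [0.5, 3.8, 0], 1],
    [[0, 0, 0], [0.3, 3.5, 0], 1],
    [[0, 0, 0], [0, 2.2, 0], 1],
    [[0, 0, 0], [0, 1.4, 0], 1],
    [[0, 0, 0], [0, 0, 0], 1],
    [[0, 0, 0], [0, 0, 0], 1],
    [[0, 0, 0], [0, 0, 0], 1]
  ]
}}

```text
time: 4.35
eef_pos: [599.1, -284.4, 121.3]
ee_rot: [-3.14, -0.091, 0.001]
wrist_force: [0.4, 0.1, -2.5]
opening: 57.0
finger_force: 44.0
```

Run:
```python
from h import *
go(515.6+85*.998,-290.6+85*.057,29.5,93.3)
s=robot.read_state();C=cam("wrist",s["eef_pos"],s["ee_rot"]);cv2.imwrite("pics/w2.png",C["img"][:,:,::-1])
print(s["eef_pos"].tolist(),s["ee_rot"].tolist())
```

```text
t4.3 at [ 599.1 -284.4  121.3] yaw -86.68 tilt 0.05 open 57.0 ff 44.0 F [ 0.4  0.1 -2.5] q6 1.07
 shift cm (turn last) [0.13 0.15 9.18] after turn: [0.13 0.15 9.18]  tool-z turn deg 0.02
[599.102854238805, -284.372210576455, 121.27722633331504] [-3.1395243450742814, -0.09100265937251145, 0.0008533586319715589]
```

View pics/w2.png

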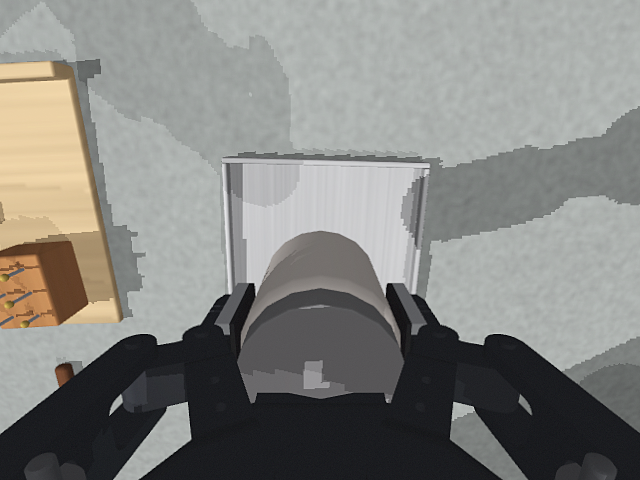

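The jar hangs centred between the tray walls, whose far corners are at (222,158) and (431,161). Lowering it.

Call:
{"api": "move_arm", "payload": {
  "deltas": [
    [[0, 0, 0], [0.1, 0.2, 2], 1],
    [[0, 0, 0], [0, 0, 3], 1],
    [[0, 0, 0], [0, 0, 2], 1],
    [[0, 0, 0], [0, 0, 1], 1],
    [[0, 0, 0], [0, 0, 0.5], 1],
    [[0, 0, 0], [0, 0, 0.3], 1],
    [[0, 0, 0], [0, 0, 0.1], 1],
    [[0, 0, 0], [0, 0, 0], 1]
  ]
}}

```text
time: 5.07
eef_pos: [601.3, -287.6, 33.3]
ee_rot: [3.14, 0.091, 0.002]
wrist_force: [0.4, 0.5, -2.1]
opening: 57.0
finger_force: 44.0
```

```bash
python3 -c "
from h import *
go(515.6+85*.998,-290.6+85*.057,29,93.3)"
```

```text
t5.1 at [ 601.3 -287.6   33.3] yaw -86.68 tilt 0.08 open 57.0 ff 44.0 F [ 0.4  0.5 -2.1] q6 1.06
 shift cm (turn last) [-0.07 -0.19  0.43] after turn: [-0.07 -0.19  0.43]  tool-z turn deg 0.02
```

Call:
{"api": "move_arm", "payload": {
  "deltas": [
    [[0, 0, 0], [0, 0, 0.2], 1],
    [[0, 0, 0], [0, 0, 0.15], 1],
    [[0, 0, 0], [0, 0, 0.1], 1],
    [[0, 0, 0], [0, 0, 0], 1],
    [[0, 0, 0], [0, 0, 0], 1]
  ]
}}

```text
time: 5.48
eef_pos: [600.9, -287.8, 28.9]
ee_rot: [3.14, 0.09, 0.001]
wrist_force: [-1.8, 0.8, 5.1]
opening: 56.9
finger_force: 44.6
```

Call:
{"api": "move_arm", "payload": {
  "deltas": [
    [[0, 0, 0], [0, 0, 0], 0],
    [[0, 0, 0], [0, 0, 0], -1],
    [[0, 0, 0], [0, 0, 0], -1],
    [[0, 0, 0], [0, 0, 0], -1],
    [[0, 0, 0], [0, 0, -1.5], -1],
    [[0, 0, 0], [0, 0, -3], -1],
    [[0, 0, 0], [0, 0, -3.5], -1],
    [[0, 0, 0], [0, 0, -3], -1]
  ]
}}

```text
time: 6.15
eef_pos: [600.7, -287.6, 140.5]
ee_rot: [3.14, 0.09, 0.001]
wrist_force: [1.7, -0.8, -0.1]
opening: 85.0
finger_force: 0.0
```

```bash
python3 -c "
from h import *
go(534.2,118.1,14,94.9)
go(551.7,-69.6,12,97.6)"
```

```text
t6.2 at [ 600.7 -287.6  140.5] yaw -86.70 tilt 0.03 open 85.0 ff 0.0 F [ 1.7 -0.8 -0.1] q6 1.06
 shift cm (turn last) [ -4.31 -40.89  12.63] after turn: [ -3.16 -41.    12.63]  tool-z turn deg -1.6
t6.2 at [ 600.7 -287.6  140.5] yaw -86.70 tilt 0.03 open 85.0 ff 0.0 F [ 1.7 -0.8 -0.1] q6 1.06
 shift cm (turn last) [ -3.64 -22.05  12.84] after turn: [ -1.98 -22.26  12.84]  tool-z turn deg -4.3
```

Call:
{"api": "move_arm", "payload": {
  "deltas": [
    [[0, 0, -4.3], [0, 0, 0], -1],
    [[0, 0, 0], [-0.2, -2, 0], -1],
    [[0, 0, 0], [-0.4, -3.8, 0], -1],
    [[0, 0, 0], [-0.4, -3.8, 0], -1],
    [[0, 0, 0], [-0.4, -3.8, 0], -1],
    [[0, 0, 0], [-0.4, -3.8, 0], -1],
    [[0, 0, 0], [-0.2, -3, 0], -1],
    [[0, 0, 0], [0, -2.1, 0], -1]
  ]
}}

```text
time: 6.82
eef_pos: [550.2, -66.7, 138.9]
ee_rot: [-3.134, -0.209, -0.0]
wrist_force: [0.6, 0.6, 0.6]
opening: 85.8
finger_force: 0.0
```

Call:
{"api": "move_arm", "payload": {
  "deltas": [
    [[0, 0, 0], [0, 0, 2], -1],
    [[0, 0, 0], [0, 0, 3.5], -1],
    [[0, 0, 0], [0, 0, 2.5], -1],
    [[0, 0, 0], [0, 0, 1], -1],
    [[0, 0, 0], [0, 0, 0], -1],
    [[0, 0, 0], [0, 0, 0], -1]
  ]
}}

```text
time: 7.32
eef_pos: [551.6, -69.3, 48.5]
ee_rot: [-3.135, -0.208, -0.0]
wrist_force: [0.4, 0.7, 0.5]
opening: 85.3
finger_force: 0.0
```

Run:
```python
from h import *
go(551.7,-69.6,12,97.6)
s=robot.read_state();C=cam("wrist",s["eef_pos"],s["ee_rot"]);cv2.imwrite("pics/w3.png",C["img"][:,:,::-1])
print(s["eef_pos"].tolist(),s["ee_rot"].tolist())
```

```text
t7.3 at [551.6 -69.3  48.5] yaw -82.41 tilt 0.00 open 85.3 ff 0.0 F [0.4 0.7 0.5] q6 1.31
 shift cm (turn last) [0.01 0.03 3.65] after turn: [0.01 0.03 3.65]  tool-z turn deg -0.01
[551.5805259582073, -69.29350152226931, 48.520851572787834] [-3.1346907999764664, -0.2079022293458502, -3.842946054220387e-06]
```

View pics/w3.png

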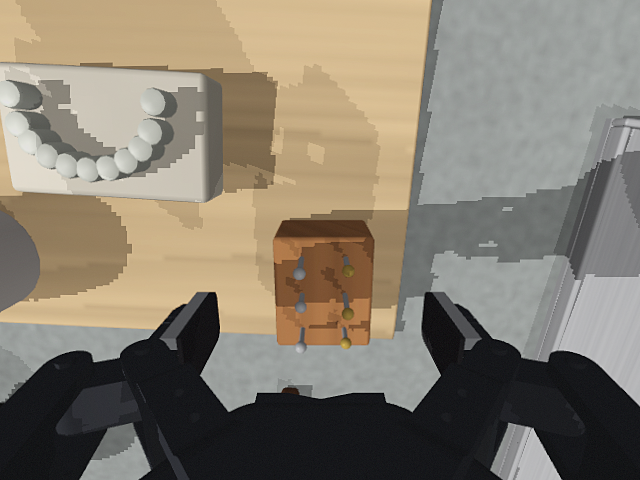

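The block sits between the fingers and square to them, with its top face from (275,236) to (372,344). Descending and gripping.

Call:
{"api": "move_arm", "payload": {
  "deltas": [
    [[0, 0, 0], [0, 0, 1.2], -1],
    [[0, 0, 0], [0, 0, 1.5], -1],
    [[0, 0, 0], [0, 0, 0.7], -1],
    [[0, 0, 0], [0, 0, 0.1], -1],
    [[0, 0, 0], [0, 0, 0], -1],
    [[0, 0, 0], [0, 0, 0], 1],
    [[0, 0, 0], [0, 0, 0], 1],
    [[0, 0, 0], [0, 0, 0], 1]
  ],
  "force": 35
}}

```text
time: 8.03
eef_pos: [551.7, -69.2, 13.4]
ee_rot: [3.134, 0.208, 0.002]
wrist_force: [-0.4, -1.0, -0.4]
opening: 51.5
finger_force: 0.0
```

Call:
{"api": "move_arm", "payload": {
  "deltas": [
    [[0, 0, 0], [0, 0, 0], 1],
    [[0, 0, 0], [0, 0, 0], 1],
    [[0, 0, 0], [0, 0, 0], 1],
    [[0, 0, 0], [0, 0, 0], 1]
  ]
}}

```text
time: 8.37
eef_pos: [551.8, -69.3, 13.5]
ee_rot: [3.134, 0.208, 0.002]
wrist_force: [-0.8, -0.9, 4.9]
opening: 45.6
finger_force: 36.8
```

```bash
python3 -c "
from h import *
go(551.7,-69.6,12,97.6)
go(515.6-5,-290.6,10,93.3)"
```

```text
t8.4 at [551.8 -69.3  13.5] yaw -82.40 tilt 0.07 open 45.6 ff 36.8 F [-0.8 -0.9  4.9] q6 1.31
 shift cm (turn last) [-0.01  0.03  0.15] after turn: [-0.01  0.03  0.15]  tool-z turn deg 0.0
t8.4 at [551.8 -69.3  13.5] yaw -82.40 tilt 0.07 open 45.6 ff 36.8 F [-0.8 -0.9  4.9] q6 1.31
 shift cm (turn last) [-7.01 21.39  0.35] after turn: [-5.38 21.86  0.35]  tool-z turn deg 4.3
```

Call:
{"api": "move_arm", "payload": {
  "deltas": [
    [[0, 0, 0], [0, 0, -2], 1],
    [[0, 0, 0], [0, 0, -3.5], 1],
    [[0, 0, 4.3], [0, 0, -0.5], 1],
    [[0, 0, 0], [-0.5, 2, 0], 1],
    [[0, 0, 0], [-1, 3.8, 0], 1],
    [[0, 0, 0], [-1, 3.8, 0], 1],
    [[0, 0, 0], [-1, 3.8, 0], 1],
    [[0, 0, 0], [-1, 3.8, 0], 1]
  ]
}}

```text
time: 9.03
eef_pos: [515.5, -244.8, 72.8]
ee_rot: [-3.14, -0.092, 0.0]
wrist_force: [0.7, -0.3, -1.7]
opening: 45.7
finger_force: 36.6
```

Call:
{"api": "move_arm", "payload": {
  "deltas": [
    [[0, 0, 0], [-0.9, 2.9, 0], 1],
    [[0, 0, 0], [-0.5, 1.8, 0], 1],
    [[0, 0, 0], [0, 0, 1], 1],
    [[0, 0, 0], [0, 0, 2], 1],
    [[0, 0, 0], [0, 0, 1.5], 1],
    [[0, 0, 0], [0, 0, 0.8], 1],
    [[0, 0, 0], [0, 0, 0.3], 1],
    [[0, 0, 0], [0, 0, 0], 1]
  ]
}}

```text
time: 9.7
eef_pos: [504.6, -290.3, 16.0]
ee_rot: [-3.139, -0.091, 0.002]
wrist_force: [0.9, -0.4, -1.7]
opening: 45.7
finger_force: 36.6
```

```bash
python3 -c "
from h import *
go(505.6,-291.2,9.5,93.3)"
```

```text
t9.7 at [ 504.6 -290.3   16. ] yaw -86.67 tilt 0.10 open 45.7 ff 36.6 F [ 0.9 -0.4 -1.7] q6 0.99
 shift cm (turn last) [0.1  0.09 0.65] after turn: [0.1  0.09 0.65]  tool-z turn deg 0.03
```

Call:
{"api": "move_arm", "payload": {
  "deltas": [
    [[0, 0, 0], [0, 0, 0.2], 1],
    [[0, 0, 0], [0, 0, 0.2], 1],
    [[0, 0, 0], [0, 0, 0.15], 1],
    [[0, 0, 0], [0, 0, 0.05], 1],
    [[0, 0, 0], [0, 0, 0], 1],
    [[0, 0, 0], [0, 0, 0], 1]
  ]
}}

```text
time: 10.2
eef_pos: [505.0, -291.2, 11.0]
ee_rot: [3.14, 0.091, 0.0]
wrist_force: [1.1, 0.0, -2.1]
opening: 45.7
finger_force: 36.6
```

Call:
{"api": "move_arm", "payload": {
  "deltas": [
    [[0, 0, 0], [0, 0, 0.1], 1],
    [[0, 0, 0], [0, 0, 0.1], 1],
    [[0, 0, 0], [0, 0, 0], 1],
    [[0, 0, 0], [0, 0, 0], 1]
  ]
}}

```text
time: 10.53
eef_pos: [505.1, -291.3, 9.5]
ee_rot: [3.14, 0.09, 0.001]
wrist_force: [-2.0, 1.1, 7.7]
opening: 45.5
finger_force: 37.6
```

Call:
{"api": "move_arm", "payload": {
  "deltas": [
    [[0, 0, 0], [0, 0, 0], 0],
    [[0, 0, 0], [0, 0, 0], -1],
    [[0, 0, 0], [0, 0, 0], -1],
    [[0, 0, 0], [0, 0, 0], -1],
    [[0, 0, 0], [0, 0, -2], -1],
    [[0, 0, 0], [0, 0, -3.8], -1],
    [[0, 0, 0], [0, 0, -3.7], -1],
    [[0, 0, -1.6], [0, 0, -1], -1]
  ]
}}

```text
time: 11.2
eef_pos: [507.3, -292.6, 118.8]
ee_rot: [3.135, 0.134, 0.008]
wrist_force: [0.3, -1.3, 0.6]
opening: 85.5
finger_force: 0.0
```

```bash
python3 -c "
from h import *
go(534.2,118.1,14,94.9)"
```

```text
t11.2 at [ 507.3 -292.6  118.8] yaw -85.12 tilt 0.37 open 85.5 ff 0.0 F [ 0.3 -1.3  0.6] q6 0.96
 shift cm (turn last) [  6.12 -40.73  10.36] after turn: [  6.13 -40.73  10.36]  tool-z turn deg -0.02
```

Call:
{"api": "move_arm", "payload": {
  "deltas": [
    [[0, 0, 0], [0.5, -2, 0], -1],
    [[0, 0, 0], [0.5, -3.8, 0], -1],
    [[0, 0, 0], [0.5, -3.8, 0], -1],
    [[0, 0, 0], [0.5, -3.8, 0], -1],
    [[0, 0, 0], [0.5, -3.8, 0], -1],
    [[0, 0, 0], [0.5, -3.8, 0], -1],
    [[0, 0, 0], [0.5, -3.8, 0], -1],
    [[0, 0, 0], [0.5, -3.8, 0], -1]
  ]
}}

```text
time: 11.87
eef_pos: [520.1, -1.1, 113.8]
ee_rot: [3.139, 0.134, 0.0]
wrist_force: [0.8, -0.0, 0.4]
opening: 85.6
finger_force: 0.0
```

Call:
{"api": "move_arm", "payload": {
  "deltas": [
    [[0, 0, 0], [0.5, -3.8, 0], -1],
    [[0, 0, 0], [0.5, -3.8, 0], -1],
    [[0, 0, 0], [0.5, -2.9, 0], -1],
    [[0, 0, 0], [0.5, -1.6, 0], -1],
    [[0, 0, 0], [0, 0, 0], -1],
    [[0, 0, 0], [0, 0, 1], -1],
    [[0, 0, 0], [0, 0, 1], -1],
    [[0, 0, 0], [0, 0, 0], -1]
  ]
}}

```text
time: 12.53
eef_pos: [528.2, 118.0, 91.3]
ee_rot: [3.138, 0.133, -0.006]
wrist_force: [-1.1, 0.3, -0.5]
opening: 85.3
finger_force: 0.0
```

Run:
```python
from h import *
go(534.2,118.1,15,94.9)
s=robot.read_state();C=cam("wrist",s["eef_pos"],s["ee_rot"]);cv2.imwrite("pics/w4.png",C["img"][:,:,::-1])
print(s["eef_pos"].tolist(),s["ee_rot"].tolist())
```

```text
t12.5 at [528.2 118.   91.3] yaw -85.15 tilt 0.22 open 85.3 ff 0.0 F [-1.1  0.3 -0.5] q6 1.70
 shift cm (turn last) [0.63 0.04 7.63] after turn: [0.63 0.04 7.63]  tool-z turn deg -0.05
[528.170260778926, 118.03529483036097, 91.30596680855979] [3.137907921404668, 0.13283564214654964, -0.005832762514384143]
```

View pics/w4.png

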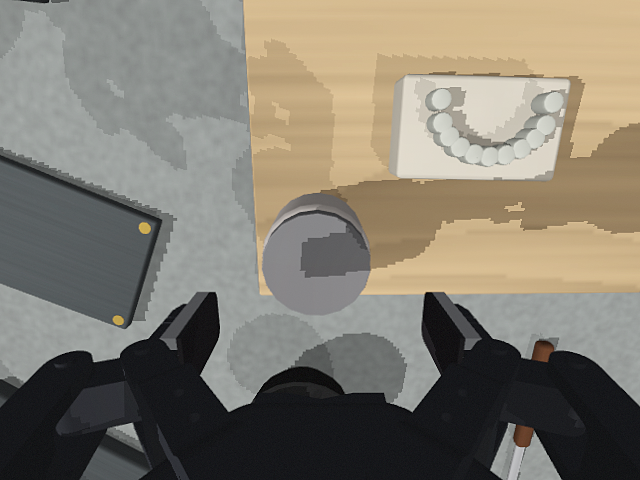

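Run:
```python
from h import *
C=cam("wrist",[528.17,118.04,91.3],[3.1379,.1328356,-.0058])
print(pt(C,[(317,262),(263,262),(371,262)],64))
W=cam("wrist",P0,R0);print("bowl",pt(W,[(32,78),(125,78),(78,32),(78,124)],45))
go(534.2,118.1,15,94.9)
```

```text
[[534.65004566 120.17137661  64.        ]
 [532.22527911 148.49694187  64.        ]
 [537.05822228  91.84488669  64.        ]]
bowl [[365.87898964 122.90026685  45.        ]
 [450.82586653 121.67725428  45.        ]
 [414.67678114 159.19963883  45.        ]
 [401.08072948  82.97169323  45.        ]]
t12.7 at [529.6 118.4  93.3] yaw -85.18 tilt 0.07 open 85.3 ff 0.0 F [ 0.5 -0.3  0.5] q6 1.70
 shift cm (turn last) [0.47 0.07 7.83] after turn: [0.47 0.07 7.83]  tool-z turn deg -0.08
```

Call:
{"api": "move_arm", "payload": {
  "deltas": [
    [[0, 0, 0], [0.5, 0, 1.5], -1],
    [[0, 0, 0], [0, 0, 3], -1],
    [[0, 0, 0], [0, 0, 2], -1],
    [[0, 0, 0], [0, 0, 1], -1],
    [[0, 0, 0], [0, 0, 0.2], -1],
    [[0, 0, 0], [0, 0, 0], -1],
    [[0, 0, 0], [0, 0, 0], -1],
    [[0, 0, 0], [0, 0, 0], 1]
  ],
  "force": 40
}}

```text
time: 13.35
eef_pos: [535.9, 120.0, 18.0]
ee_rot: [-3.138, -0.134, -0.003]
wrist_force: [1.5, 0.6, 0.1]
opening: 75.6
finger_force: 0.0
```

Call:
{"api": "move_arm", "payload": {
  "deltas": [
    [[0, 0, 0], [0, 0, 0], 1],
    [[0, 0, 0], [0, 0, 0], 1],
    [[0, 0, 0], [0, 0, 0], 1],
    [[0, 0, 0], [0, 0, 0], 1],
    [[0, 0, 0], [0, 0, 0], 1]
  ]
}}

```text
time: 13.77
eef_pos: [535.8, 120.1, 18.2]
ee_rot: [-3.138, -0.134, -0.003]
wrist_force: [-1.6, -0.5, 8.8]
opening: 61.1
finger_force: 41.8
```

```bash
python3 -c "
from h import *
go(515.6-92,-290.6-5.3,12,93.3)"
```

```text
t13.8 at [535.8 120.1  18.2] yaw -85.09 tilt 0.11 open 61.1 ff 41.8 F [-1.6 -0.5  8.8] q6 1.70
 shift cm (turn last) [-14.73  40.48   0.59] after turn: [-13.59  40.88   0.59]  tool-z turn deg 1.61
```

Call:
{"api": "move_arm", "payload": {
  "deltas": [
    [[0, 0, 0], [0, 0, -2], 1],
    [[0, 0, 0], [0, 0, -3.7], 1],
    [[0, 0, 1.6], [0, 0, -2], 1],
    [[0, 0, 0], [-0.6, 1.8, 0], 1],
    [[0, 0, 0], [-1.2, 3.6, 0], 1],
    [[0, 0, 0], [-1.2, 3.6, 0], 1],
    [[0, 0, 0], [-1.2, 3.6, 0], 1],
    [[0, 0, 0], [-1.2, 3.6, 0], 1]
  ]
}}

```text
time: 14.43
eef_pos: [489.8, -46.2, 94.4]
ee_rot: [3.14, 0.092, 0.002]
wrist_force: [1.7, -1.5, -1.7]
opening: 60.9
finger_force: 44.8
```

Call:
{"api": "move_arm", "payload": {
  "deltas": [
    [[0, 0, 0], [-1.2, 3.6, 0], 1],
    [[0, 0, 0], [-1.2, 3.6, 0], 1],
    [[0, 0, 0], [-1.2, 3.6, 0], 1],
    [[0, 0, 0], [-1.2, 3.6, 0], 1],
    [[0, 0, 0], [-1.2, 3.6, 0], 1],
    [[0, 0, 0], [-1.2, 3.6, 0], 1],
    [[0, 0, 0], [-0.7, 2.2, 0], 1],
    [[0, 0, 0], [-0.3, 0.9, 0], 1]
  ]
}}

```text
time: 15.1
eef_pos: [422.1, -299.4, 94.5]
ee_rot: [3.139, 0.087, 0.002]
wrist_force: [0.2, 0.1, -1.9]
opening: 61.0
finger_force: 44.9
```

Call:
{"api": "move_arm", "payload": {
  "deltas": [
    [[0, 0, 0], [0, 0, 1], 1],
    [[0, 0, 0], [0, 0, 2], 1],
    [[0, 0, 0], [0, 0, 1], 1],
    [[0, 0, 0], [0, 0, 0], 1],
    [[0, 0, 0], [0, 0, 0], 1]
  ]
}}

```text
time: 15.52
eef_pos: [422.4, -294.8, 53.1]
ee_rot: [-3.139, -0.092, 0.003]
wrist_force: [0.2, 0.0, -1.7]
opening: 60.8
finger_force: 44.8
```

```bash
python3 -c "
from h import *
go(515.6-92,-290.6-5.3,14.2,93.3)"
```

```text
t15.5 at [ 422.4 -294.8   53.1] yaw -86.63 tilt 0.13 open 60.8 ff 44.8 F [ 0.2  0.  -1.7] q6 0.90
 shift cm (turn last) [0.12 0.12 3.89] after turn: [0.12 0.12 3.89]  tool-z turn deg 0.07
```

Call:
{"api": "move_arm", "payload": {
  "deltas": [
    [[0, 0, 0], [0.1, 0.1, 1], 1],
    [[0, 0, 0], [0, 0, 1.5], 1],
    [[0, 0, 0], [0, 0, 0.7], 1],
    [[0, 0, 0], [0, 0, 0.3], 1],
    [[0, 0, 0], [0, 0, 0.2], 1],
    [[0, 0, 0], [0, 0, 0.1], 1],
    [[0, 0, 0], [0, 0, 0], 1],
    [[0, 0, 0], [0, 0, 0], 1]
  ]
}}

```text
time: 16.18
eef_pos: [424.0, -297.4, 16.2]
ee_rot: [3.14, 0.09, 0.001]
wrist_force: [-0.4, -0.0, -1.6]
opening: 60.6
finger_force: 44.8
```

Call:
{"api": "move_arm", "payload": {
  "deltas": [
    [[0, 0, 0], [0, 0, 0.1], 1],
    [[0, 0, 0], [0, 0, 0.1], 1],
    [[0, 0, 0], [0, 0, 0.05], 1],
    [[0, 0, 0], [0, 0, 0], 1],
    [[0, 0, 0], [0, 0, 0], 1]
  ]
}}

```text
time: 16.6
eef_pos: [424.0, -297.5, 14.3]
ee_rot: [3.14, 0.09, 0.001]
wrist_force: [-2.7, 0.8, 11.3]
opening: 60.9
finger_force: 46.0
```

Call:
{"api": "move_arm", "payload": {
  "deltas": [
    [[0, 0, 0], [0, 0, 0], 0],
    [[0, 0, 0], [0, 0, 0], -1],
    [[0, 0, 0], [0, 0, 0], -1],
    [[0, 0, 0], [0, 0, 0], -1],
    [[0, 0, 0], [0, 0, -2], -1],
    [[0, 0, 0], [0, 0, -3.8], -1],
    [[0, 0, 0], [0, 0, -3.7], -1],
    [[0, 0, 0], [0, 0, -2], -1]
  ]
}}

```text
time: 17.27
eef_pos: [424.8, -298.0, 131.6]
ee_rot: [3.138, 0.09, 0.004]
wrist_force: [1.1, -0.4, 0.0]
opening: 85.4
finger_force: 0.0
```

Call:
{"api": "move_arm", "payload": {
  "deltas": [
    [[0, 0, -7], [0, 0, -1], -1],
    [[0, 0, -7], [0, 0, -1], -1],
    [[0, 0, -7], [0, 0, 0], -1],
    [[0, 0, -7], [0, 0, 0], -1],
    [[0, 0, -7], [0, 0, 0], -1],
    [[0, 0, -7], [0, 0, 0], -1],
    [[0, 0, -7], [0, 0, 0], -1],
    [[0, 0, -7], [0, 0, 0], -1]
  ]
}}

```text
time: 17.93
eef_pos: [423.7, -297.2, 148.2]
ee_rot: [-2.725, -1.562, 0.0]
wrist_force: [0.5, 0.2, -0.4]
opening: 85.5
finger_force: 0.0
```

Call:
{"api": "move_arm", "payload": {
  "deltas": [
    [[0, 0, -7], [0, 0, 0], -1],
    [[0, 0, -7], [0, 0, 0], -1],
    [[0, 0, -7], [0, 0, 0], -1],
    [[0, 0, -7], [0, 0, 0], -1],
    [[0, 0, -6.5], [0, 0, 0], -1],
    [[0, 0, 0], [0, 0, 0], -1]
  ]
}}

```text
time: 18.43
eef_pos: [423.7, -297.1, 148.2]
ee_rot: [-2.14, -2.299, 0.0]
wrist_force: [-0.3, -1.1, -0.5]
opening: 85.1
finger_force: 0.0
```

```bash
python3 -c "
from h import *
go(610,34.8,10,3.9)
c=robot.capture('scene');cv2.imwrite('pics/s1.png',c['color'][:,:,::-1])"
```

```text
t18.4 at [ 423.7 -297.1  148.2] yaw 4.10 tilt 0.01 open 85.1 ff 0.0 F [-0.3 -1.1 -0.5] q6 -0.69
 shift cm (turn last) [31.78 20.96 13.82] after turn: [31.85 20.85 13.82]  tool-z turn deg 0.2
```

View pics/s1.png

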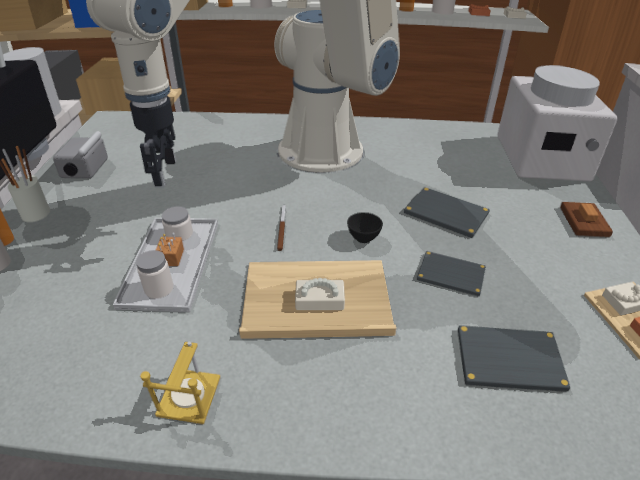

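All three stand in the tray, at (178,225), (170,250) and (155,275), and the cast at (320,294) hasn't moved. Now the cast.

Call:
{"api": "move_arm", "payload": {
  "deltas": [
    [[0, 0, 0], [1.5, 1, 0], -1],
    [[0, 0, 0], [2.9, 1.9, 0], -1],
    [[0, 0, 0], [2.9, 1.9, 0], -1],
    [[0, 0, 0], [2.9, 1.9, 0], -1],
    [[0, 0, 0], [2.9, 1.9, 0], -1],
    [[0, 0, 0], [2.9, 1.9, 0], -1],
    [[0, 0, 0], [2.9, 1.9, 0], -1],
    [[0, 0, 0], [2.9, 1.9, 0], -1]
  ]
}}

```text
time: 19.15
eef_pos: [552.6, -68.6, 148.3]
ee_rot: [2.152, 2.289, 0.0]
wrist_force: [0.1, -0.5, -0.2]
opening: 85.4
finger_force: 0.0
```

Call:
{"api": "move_arm", "payload": {
  "deltas": [
    [[0, 0, 0], [2.9, 1.9, 0], -1],
    [[0, 0, 0], [2.9, 1.9, 0], -1],
    [[0, 0, 0], [2.9, 1.9, 0], -1],
    [[0, 0, 0], [1.3, 0.9, 0], -1],
    [[0, 0, 0], [0, 0, 1], -1],
    [[0, 0, 0], [0, 0, 3], -1],
    [[0, 0, 0], [0, 0, 2], -1],
    [[0, 0, 0], [0, 0, 1], -1]
  ]
}}

```text
time: 19.82
eef_pos: [608.7, 32.9, 75.2]
ee_rot: [-2.147, -2.289, 0.005]
wrist_force: [-0.9, -0.4, -0.2]
opening: 85.8
finger_force: 0.0
```

Call:
{"api": "move_arm", "payload": {
  "deltas": [
    [[0, 0, 0], [0, 0, 0], -1],
    [[0, 0, 0], [0, 0, 0], -1],
    [[0, 0, 0], [0, 0, 0], -1]
  ]
}}

```text
time: 20.07
eef_pos: [611.9, 33.4, 79.3]
ee_rot: [2.147, 2.292, 0.002]
wrist_force: [-0.7, 0.2, 0.3]
opening: 85.5
finger_force: 0.0
```

Run:
```python
from h import *
go(610,34.8,10,3.9)
s=robot.read_state();C=cam("wrist",s["eef_pos"],s["ee_rot"]);cv2.imwrite("pics/w5.png",C["img"][:,:,::-1])
print(s["eef_pos"].tolist(),s["ee_rot"].tolist())
```

```text
t20.1 at [611.9  33.4  79.3] yaw 3.73 tilt 0.08 open 85.5 ff 0.0 F [-0.7  0.2  0.3] q6 -0.01
 shift cm (turn last) [ 0.15 -0.19  6.93] after turn: [ 0.15 -0.19  6.93]  tool-z turn deg -0.17
[611.8942231349228, 33.398621776608785, 79.33612011751556] [2.1473389108439207, 2.2917402354136946, 0.0015074627732993627]
```

View pics/w5.png

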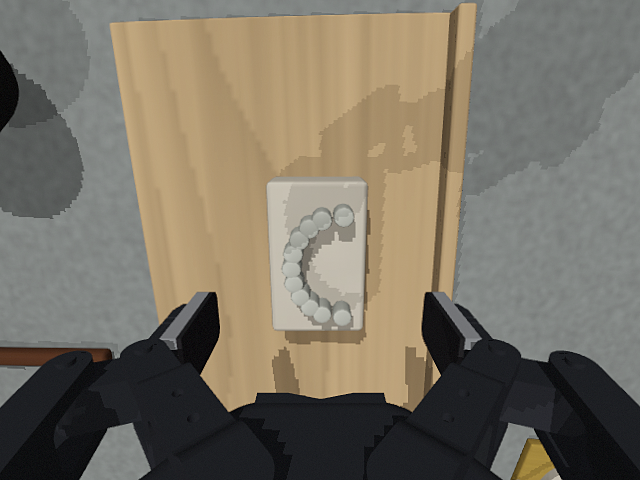

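Run:
```python
from h import *
C=cam("wrist",[611.89,33.4,79.34],[2.14733891,2.291740,.0015])
print("cast",fit([(-28,46),(28,46),(28,-46),(-28,-46)],pt(C,[(268,183),(368,183),(364,330),(273,330)],36)))
go(610,34.8,10.5,3.9)
```

```text
cast (array([610.66,  34.85,   3.83]), array([1.5, 1.6, 1.2, 1.3]))
t20.2 at [612.1  33.7  79.7] yaw 3.76 tilt 0.13 open 85.4 ff 0.0 F [-0.4  0.2  0.7] q6 -0.01
 shift cm (turn last) [ 0.13 -0.22  6.91] after turn: [ 0.13 -0.22  6.91]  tool-z turn deg -0.14
```

Call:
{"api": "move_arm", "payload": {
  "deltas": [
    [[0, 0, 0], [0.1, -0.2, 1.5], -1],
    [[0, 0, 0], [0, 0, 2.5], -1],
    [[0, 0, 0], [0, 0, 1.6], -1],
    [[0, 0, 0], [0, 0, 0.8], -1],
    [[0, 0, 0], [0, 0, 0.4], -1],
    [[0, 0, 0], [0, 0, 0.1], -1],
    [[0, 0, 0], [0, 0, 0], -1],
    [[0, 0, 0], [0, 0, 0], -1]
  ]
}}

```text
time: 20.83
eef_pos: [610.0, 34.8, 10.3]
ee_rot: [2.146, 2.293, 0.002]
wrist_force: [0.1, 0.3, -0.1]
opening: 85.5
finger_force: 0.0
```

```bash
python3 -c "
from h import *
go(610.4,34.9,10.5,3.8)"
```

```text
t20.8 at [610.   34.8  10.3] yaw 3.80 tilt 0.09 open 85.5 ff 0.0 F [ 0.1  0.3 -0.1] q6 -0.01
 shift cm (turn last) [ 0.01  0.04 -0.02] after turn: [ 0.01  0.04 -0.02]  tool-z turn deg -0.0
```

Call:
{"api": "move_arm", "payload": {
  "deltas": [
    [[0, 0, 0], [0, 0, 0], 1],
    [[0, 0, 0], [0, 0, 0], 1],
    [[0, 0, 0], [0, 0, 0], 1],
    [[0, 0, 0], [0, 0, 0], 1],
    [[0, 0, 0], [0, 0, 0], 1],
    [[0, 0, 0], [0, 0, 0], 1],
    [[0, 0, 0], [0, 0, 0], 1]
  ],
  "force": 50
}}

```text
time: 21.42
eef_pos: [609.8, 34.8, 10.2]
ee_rot: [2.146, 2.293, 0.001]
wrist_force: [-0.8, 0.5, 5.6]
opening: 55.2
finger_force: 53.9
```

Call:
{"api": "move_arm", "payload": {
  "deltas": [
    [[0, 0, 0], [0, 0, -1], 1],
    [[0, 0, 0], [0, 0, -3], 1],
    [[0, 0, 0], [0, 0, -3], 1],
    [[0, 0, 0], [0, 0, -1], 1],
    [[0, 0, 0], [0, 0, 0], 1],
    [[0, 0, 0], [0, 0, 0], 1]
  ]
}}

```text
time: 21.92
eef_pos: [609.1, 34.8, 89.3]
ee_rot: [2.146, 2.294, 0.001]
wrist_force: [0.2, -0.9, -3.0]
opening: 55.1
finger_force: 55.1
```

```bash
python3 -c "
from h import *
go(514.9,305.8,60,-18.4)
s=robot.read_state();c=robot.capture('wrist');cv2.imwrite('pics/w6.png',c['color'][:,:,::-1])"
```

```text
t21.9 at [609.1  34.8  89.3] yaw 3.80 tilt 0.04 open 55.1 ff 55.1 F [ 0.2 -0.9 -3. ] q6 -0.01
 shift cm (turn last) [27.67 -7.6   2.93] after turn: [ 22.74 -17.49   2.92]  tool-z turn deg 22.2
```

Call:
{"api": "move_arm", "payload": {
  "deltas": [
    [[0, 0, 5.5], [0, 0, 0], 1],
    [[0, 0, 5.5], [0, 0, -1], 1],
    [[0, 0, 5.6], [0, 0, -1], 1],
    [[0, 0, 5.6], [0, 0, -1], 1],
    [[0, 0, 0], [1, -1.5, 0], 1],
    [[0, 0, 0], [2, -3, 0], 1],
    [[0, 0, 0], [2, -3, 0], 1],
    [[0, 0, 0], [2, -3, 0], 1]
  ]
}}

```text
time: 22.63
eef_pos: [528.9, 135.0, 117.2]
ee_rot: [-2.547, -1.837, 0.005]
wrist_force: [-0.1, 1.3, -3.6]
opening: 54.9
finger_force: 54.9
```

Call:
{"api": "move_arm", "payload": {
  "deltas": [
    [[0, 0, 0], [2, -3, 0], 1],
    [[0, 0, 0], [2, -2.5, 0], 1],
    [[0, 0, 0], [1, -1.5, 0], 1],
    [[0, 0, 0], [0, 0, 0], 1],
    [[0, 0, 0], [0, 0, 0], 1],
    [[0, 0, 0], [0, 0, 0], 1]
  ]
}}

```text
time: 23.13
eef_pos: [480.4, 203.6, 118.2]
ee_rot: [-2.547, -1.839, 0.003]
wrist_force: [0.5, 0.6, -2.9]
opening: 55.0
finger_force: 54.9
```

Run:
```python
from h import *
go(514.9,305.8,60,-18.4)
s=robot.read_state();C=cam("wrist",s["eef_pos"],s["ee_rot"]);cv2.imwrite("pics/w7.png",C["img"][:,:,::-1])
print(s["eef_pos"].tolist(),s["ee_rot"].tolist())
```

```text
t23.1 at [480.4 203.6 118.2] yaw -18.33 tilt 0.10 open 55.0 ff 54.9 F [ 0.5  0.6 -2.9] q6 0.72
 shift cm (turn last) [10.79  0.07  5.81] after turn: [10.79  0.05  5.81]  tool-z turn deg 0.07
[480.4017788471431, 203.59754449493357, 118.24798024654902] [-2.5467401910808354, -1.8391853914938758, 0.002617593306987959]
```

View pics/w7.png

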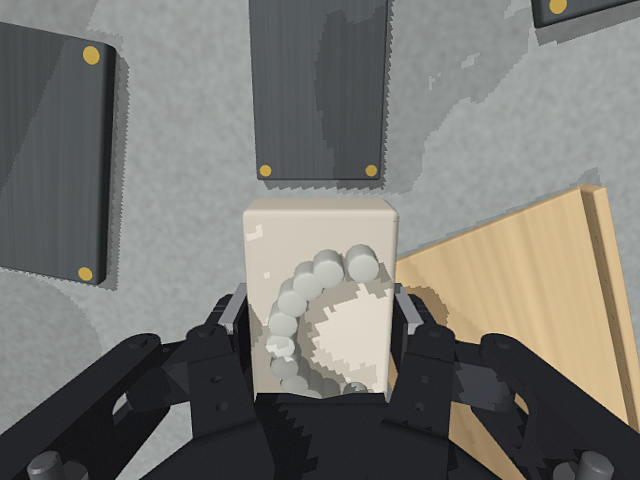

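Run:
```python
from h import *
C=cam("wrist",[480.4017788471431, 203.59754449493357, 118.24798024654902],[-2.5467401910808354, -1.8391853914938758, 0.002617593306987959])
p=pt(C,[(257,179),(384,179),(250,5),(388,5)],10)[:,:2]; print(p.round(1),np.linalg.norm(p[0]-p[1]),np.linalg.norm(p[2]-p[3]))
m,f=(p[0]+p[1])/2,(p[2]+p[3])/2
d=(f-m)/np.linalg.norm(f-m); print("axis yaw",np.degrees(np.arctan2(-d[0],d[1])), "edge yaw",np.degrees(np.arctan2(*(p[1]-p[0])[::-1])))
print("centre",m+65*d)
# held cast base top corners, visible face, check vs tool
q=pt(C,[(244,212),(398,214)],118.2+25.8);print("cast front edge",q.round(1))
```

```text
[[449.5 256.9]
 [537.  228. ]
 [485.2 362.6]
 [569.4 334.7]] 92.1919560590731 88.75643876608444
axis yaw -17.7782479948509 edge yaw -18.281437831272285
centre [513.10782411 304.35568632]
cast front edge [[469.3 254.5 144. ]
 [520.  237.1 144. ]]
```

Call:
{"api": "move_arm", "payload": {
  "deltas": [
    [[0, 0, 0], [1.5, 0, 0], 1],
    [[0, 0, 0], [3, 0, 0], 1],
    [[0, 0, 0], [3, 0, 0], 1],
    [[0, 0, 0], [2, 0, 1], 1],
    [[0, 0, 0], [1.1, 0, 2], 1],
    [[0, 0, 0], [0, 0, 3], 1],
    [[0, 0, 0], [0, 0, 2], 1],
    [[0, 0, 0], [0, 0, 0.8], 1]
  ]
}}

```text
time: 23.9
eef_pos: [513.3, 303.7, 28.0]
ee_rot: [-2.548, -1.837, 0.007]
wrist_force: [-0.7, 0.2, -3.8]
opening: 55.1
finger_force: 54.8
```

Call:
{"api": "move_arm", "payload": {
  "deltas": [
    [[0, 0, 0], [0, 0, 0], 1],
    [[0, 0, 0], [0, 0, 0], 1],
    [[0, 0, 0], [0, 0, 0], 1]
  ]
}}

```text
time: 24.15
eef_pos: [515.6, 304.9, 32.6]
ee_rot: [2.548, 1.837, 0.003]
wrist_force: [0.1, 0.9, -4.1]
opening: 55.3
finger_force: 54.8
```

```bash
python3 -c "
from h import *
go(513.4,304.7,12.2,-18.2)"
```

```text
t24.1 at [515.6 304.9  32.6] yaw -18.43 tilt 0.12 open 55.3 ff 54.8 F [ 0.1  0.9 -4.1] q6 0.85
 shift cm (turn last) [-0.09 -0.21  2.03] after turn: [-0.09 -0.21  2.03]  tool-z turn deg -0.23
```

Call:
{"api": "move_arm", "payload": {
  "deltas": [
    [[0, 0, -0.2], [-0.1, -0.2, 0.5], 1],
    [[0, 0, 0], [0, 0, 0.6], 1],
    [[0, 0, 0], [0, 0, 0.3], 1],
    [[0, 0, 0], [0, 0, 0.2], 1],
    [[0, 0, 0], [0, 0, 0.1], 1],
    [[0, 0, 0], [0, 0, 0], 1],
    [[0, 0, 0], [0, 0, 0], 1],
    [[0, 0, 0], [0, 0, 0], 1]
  ]
}}

```text
time: 24.82
eef_pos: [512.3, 304.3, 14.4]
ee_rot: [2.545, 1.842, 0.0]
wrist_force: [0.6, 0.1, -2.8]
opening: 55.1
finger_force: 55.0
```

Call:
{"api": "move_arm", "payload": {
  "deltas": [
    [[0, 0, 0], [0, 0.1, 0.1], 1],
    [[0, 0, 0], [0, 0, 0.1], 1],
    [[0, 0, 0], [0, 0, 0.05], 1],
    [[0, 0, 0], [0, 0, 0], 1],
    [[0, 0, 0], [0, 0, 0], 1]
  ]
}}

```text
time: 25.23
eef_pos: [513.4, 303.9, 12.2]
ee_rot: [2.545, 1.842, 0.001]
wrist_force: [-1.6, -1.3, 3.6]
opening: 55.1
finger_force: 55.6
```

Call:
{"api": "move_arm", "payload": {
  "deltas": [
    [[0, 0, 0], [0, 0, 0], 0],
    [[0, 0, 0], [0, 0, 0], -1],
    [[0, 0, 0], [0, 0, 0], -1],
    [[0, 0, 0], [0, 0, 0], -1],
    [[0, 0, 0], [0, 0, -1.5], -1],
    [[0, 0, 0], [0, 0, -3.5], -1],
    [[0, 0, 0], [0, 0, -3.5], -1],
    [[0, 0, 0], [0, 0, -3], -1]
  ]
}}

```text
time: 25.9
eef_pos: [513.2, 303.9, 128.4]
ee_rot: [-2.545, -1.842, -0.0]
wrist_force: [0.6, 1.3, 0.0]
opening: 85.5
finger_force: 0.0
```

Call:
{"api": "move_arm", "payload": {
  "deltas": [
    [[0, 0, 0], [-2, 0, 0], -1],
    [[0, 0, 0], [-2, 0, 0], -1],
    [[0, 0, 0], [-1, 0, 0], -1],
    [[0, 0, 0], [0, 0, 0], -1],
    [[0, 0, 0], [0, 0, 0], -1],
    [[0, 0, 0], [0, 0, 0], -1]
  ]
}}

```text
time: 26.4
eef_pos: [498.0, 257.0, 126.6]
ee_rot: [-2.545, -1.842, -0.0]
wrist_force: [-0.1, -0.1, -0.4]
opening: 85.4
finger_force: 0.0
```

Run:
```python
from h import *
s=robot.read_state();C=cam("wrist",s["eef_pos"],s["ee_rot"]);cv2.imwrite("pics/w8.png",C["img"][:,:,::-1])
print(s["eef_pos"].tolist(),s["ee_rot"].tolist())
go(505.1,-291.3,9.5,93.3)
```

```text
[497.9995618305547, 256.955349915162, 126.55088520610366] [-2.5449104016054407, -1.841718356008152, -0.000442707966677154]
t26.4 at [498.  257.1 126.5] yaw -18.20 tilt 0.02 open 85.3 ff 0.0 F [0.3 0.7 0.3] q6 0.79
 shift cm (turn last) [-51.88  17.8   11.69] after turn: [-2.45 54.79 11.7 ]  tool-z turn deg 68.5
```

View pics/w8.png

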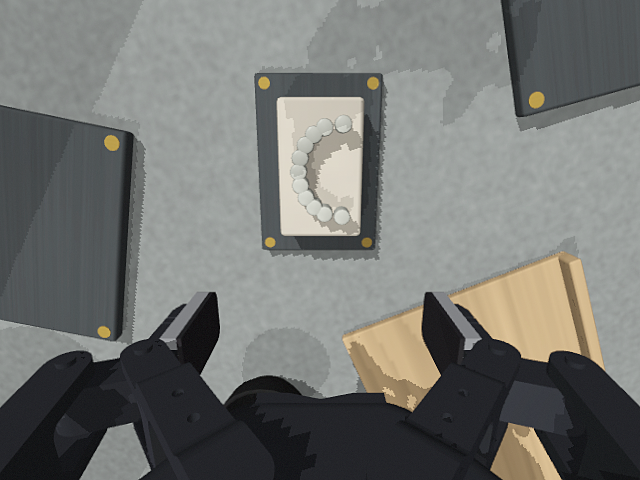

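The cast lies within the plate: plate corners at (255,74) and (375,249), cast top at (277,97) and (360,235). Checking the centring numerically.

Run:
```python
from h import *
C=cam("wrist",[497.9995618305547, 256.955349915162, 126.55088520610366],[-2.5449104016054407, -1.841718356008152, -0.000442707966677154])
print(fit([(-45,65),(45,65),(45,-65),(-45,-65)],pt(C,[(255,73),(382,74),(375,249),(262,250)],10)))
print(fit([(-28,46),(28,46),(28,-46),(-28,-46)],pt(C,[(277,97),(363,97),(361,235),(281,236)],38)))
```

```text
(array([511.97, 303.79, -18.22]), array([1. , 1.3, 1.2, 0.3]))
(array([513.53, 303.82, -17.76]), array([1. , 1.3, 0.8, 0.5]))
```

Call:
{"api": "move_arm", "payload": {
  "deltas": [
    [[0, 0, 7], [0, 0, 0], -1],
    [[0, 0, 7], [0, 0, 0], -1],
    [[0, 0, 7], [0, 0, 0], -1],
    [[0, 0, 7], [0, 0, 0], -1],
    [[0, 0, 7], [0, 0, 0], -1],
    [[0, 0, 7], [0, 0, 0], -1],
    [[0, 0, 7], [0, 0, 0], -1],
    [[0, 0, 7], [0, 0, 0], -1]
  ]
}}

```text
time: 27.17
eef_pos: [497.7, 257.0, 126.5]
ee_rot: [-3.113, -0.423, 0.0]
wrist_force: [-0.2, -0.4, 0.6]
opening: 85.5
finger_force: 0.0
```

Call:
{"api": "move_arm", "payload": {
  "deltas": [
    [[0, 0, 7], [0, 0, 0], -1],
    [[0, 0, 5.5], [0, 0, 0], -1],
    [[0, 0, 0], [-0.3, 1.6, 0], -1],
    [[0, 0, 0], [-0.7, 3.6, 0], -1],
    [[0, 0, 0], [-0.7, 3.6, 0], -1],
    [[0, 0, 0], [-0.7, 3.6, 0], -1],
    [[0, 0, 0], [-0.7, 3.6, 0], -1],
    [[0, 0, 0], [-0.7, 3.6, 0], -1]
  ]
}}

```text
time: 27.83
eef_pos: [470.1, 56.7, 126.6]
ee_rot: [3.14, 0.097, -0.0]
wrist_force: [1.0, -1.1, 0.3]
opening: 85.4
finger_force: 0.0
```

Call:
{"api": "move_arm", "payload": {
  "deltas": [
    [[0, 0, 0], [-0.7, 3.6, 0], -1],
    [[0, 0, 0], [-0.7, 3.6, 0], -1],
    [[0, 0, 0], [-0.7, 3.6, 0], -1],
    [[0, 0, 0], [-0.7, 3.6, 0], -1],
    [[0, 0, 0], [-0.7, 3.6, 0], -1],
    [[0, 0, 0], [-0.7, 3.6, 0], -1],
    [[0, 0, 0], [-0.7, 3.6, 0], -1],
    [[0, 0, 0], [-0.7, 3.6, 0], -1]
  ]
}}

```text
time: 28.5
eef_pos: [430.6, -234.3, 126.7]
ee_rot: [3.14, 0.095, -0.0]
wrist_force: [1.5, 0.3, -0.6]
opening: 85.4
finger_force: 0.0
```

Call:
{"api": "move_arm", "payload": {
  "deltas": [
    [[0, 0, 0], [-0.7, 3.6, 0], -1],
    [[0, 0, 0], [-0.3, 2, 0], -1],
    [[0, 0, 0], [0, 0, 0], -1],
    [[0, 0, 0], [0, 0, 0], -1],
    [[0, 0, 0], [0, 0, 0], -1]
  ]
}}

```text
time: 28.92
eef_pos: [424.3, -288.2, 126.5]
ee_rot: [-3.139, -0.092, 0.001]
wrist_force: [-0.8, -0.1, 0.1]
opening: 85.4
finger_force: 0.0
```

```bash
python3 -c "
from h import *
go(424,-297.5,14.3,93.3)"
```

```text
t28.9 at [ 424.3 -288.2  126.5] yaw -86.64 tilt 0.06 open 85.4 ff 0.0 F [-0.8 -0.1  0.1] q6 0.91
 shift cm (turn last) [-0.07  0.93 11.21] after turn: [-0.07  0.93 11.21]  tool-z turn deg 0.06
```

Call:
{"api": "move_arm", "payload": {
  "deltas": [
    [[0, 0, 0], [-0.1, 0.9, 0], -1],
    [[0, 0, 0], [0, 0, 2], -1],
    [[0, 0, 0], [0, 0, 3.6], -1],
    [[0, 0, 0], [0, 0, 3], -1],
    [[0, 0, 0], [0, 0, 1.5], -1],
    [[0, 0, 0], [0, 0, 0.8], -1],
    [[0, 0, 0], [0, 0, 0], -1],
    [[0, 0, 0], [0, 0, 0], -1]
  ]
}}

```text
time: 29.58
eef_pos: [424.7, -297.6, 18.1]
ee_rot: [-3.14, -0.092, 0.0]
wrist_force: [0.1, -0.1, 0.1]
opening: 85.4
finger_force: 0.0
```

```bash
python3 -c "
from h import *
go(424,-297.5,14.3,93.3)"
```

```text
t29.6 at [ 424.7 -297.6   18.1] yaw -86.63 tilt 0.00 open 85.4 ff 0.0 F [ 0.1 -0.1  0.1] q6 0.90
 shift cm (turn last) [-0.07 -0.02  0.38] after turn: [-0.07 -0.02  0.38]  tool-z turn deg 0.07
```

Call:
{"api": "move_arm", "payload": {
  "deltas": [
    [[0, 0, 0], [-0.06, 0, 0.38], -1],
    [[0, 0, 0], [0, 0, 0], 1],
    [[0, 0, 0], [0, 0, 0], 1],
    [[0, 0, 0], [0, 0, 0], 1],
    [[0, 0, 0], [0, 0, 0], 1],
    [[0, 0, 0], [0, 0, 0], 1],
    [[0, 0, 0], [0, 0, 0], 1],
    [[0, 0, 0], [0, 0, 0], 1]
  ],
  "force": 40
}}

```text
time: 30.25
eef_pos: [424.2, -298.1, 15.1]
ee_rot: [3.14, 0.091, 0.002]
wrist_force: [-1.0, 1.9, 8.4]
opening: 61.0
finger_force: 41.9
```

```bash
python3 -c "
from h import *
go(535.8,120.1,18.2,94.9)"
```

```text
t30.2 at [ 424.2 -298.1   15.1] yaw -86.69 tilt 0.07 open 61.0 ff 41.9 F [-1.   1.9  8.4] q6 0.90
 shift cm (turn last) [ 13.56 -41.11  -0.32] after turn: [ 14.7  -40.71  -0.32]  tool-z turn deg -1.59
```

Call:
{"api": "move_arm", "payload": {
  "deltas": [
    [[0, 0, 0], [0, 0, -2], 1],
    [[0, 0, 0], [0, 0, -3.7], 1],
    [[0, 0, -1.6], [0, 0, -2], 1],
    [[0, 0, 0], [0.5, -1.5, 0], 1],
    [[0, 0, 0], [1.25, -3.45, 0], 1],
    [[0, 0, 0], [1.25, -3.45, 0], 1],
    [[0, 0, 0], [1.25, -3.45, 0], 1],
    [[0, 0, 0], [1.25, -3.45, 0], 1]
  ]
}}

```text
time: 30.92
eef_pos: [465.7, -139.3, 91.6]
ee_rot: [3.138, 0.133, 0.002]
wrist_force: [2.1, -0.7, -2.2]
opening: 60.9
finger_force: 44.9
```

Call:
{"api": "move_arm", "payload": {
  "deltas": [
    [[0, 0, 0], [1.25, -3.45, 0], 1],
    [[0, 0, 0], [1.25, -3.45, 0], 1],
    [[0, 0, 0], [1.25, -3.45, 0], 1],
    [[0, 0, 0], [1.25, -3.45, 0], 1],
    [[0, 0, 0], [1.25, -3.45, 0], 1],
    [[0, 0, 0], [1.25, -3.45, 0], 1],
    [[0, 0, 0], [1.25, -3.45, 0], 1],
    [[0, 0, 0], [0.45, -1.25, 0], 1]
  ]
}}

```text
time: 31.58
eef_pos: [537.0, 124.4, 91.8]
ee_rot: [-3.137, -0.137, -0.004]
wrist_force: [-0.4, -0.1, -1.1]
opening: 60.4
finger_force: 44.9
```

Call:
{"api": "move_arm", "payload": {
  "deltas": [
    [[0, 0, 0], [0, 0, 0], 1],
    [[0, 0, 0], [0, 0, 1], 1],
    [[0, 0, 0], [0, 0, 2.5], 1],
    [[0, 0, 0], [0, 0, 2], 1],
    [[0, 0, 0], [0, 0, 0.5], 1],
    [[0, 0, 0], [0, 0, 0], 1],
    [[0, 0, 0], [0, 0, 0], 1],
    [[0, 0, 0], [0, 0, 0], 1]
  ]
}}

```text
time: 32.25
eef_pos: [536.1, 119.8, 31.9]
ee_rot: [-3.139, -0.133, -0.002]
wrist_force: [-0.8, 0.1, -1.3]
opening: 60.6
finger_force: 44.9
```

```bash
python3 -c "
from h import *
go(536,120.1,19,94.9)"
```

```text
t32.2 at [536.1 119.8  31.9] yaw -85.14 tilt 0.07 open 60.6 ff 44.9 F [-0.8  0.1 -1.3] q6 1.70
 shift cm (turn last) [-0.01 -0.03  1.29] after turn: [-0.01 -0.03  1.29]  tool-z turn deg -0.04
```

Call:
{"api": "move_arm", "payload": {
  "deltas": [
    [[0, 0, 0], [0, 0, 0.5], 1],
    [[0, 0, 0], [0, 0, 0.4], 1],
    [[0, 0, 0], [0, 0, 0.2], 1],
    [[0, 0, 0], [0, 0, 0], 1],
    [[0, 0, 0], [0, 0, 0], 1],
    [[0, 0, 0], [0, 0, 0], 1]
  ]
}}

```text
time: 32.75
eef_pos: [535.5, 120.3, 20.0]
ee_rot: [-3.139, -0.134, -0.0]
wrist_force: [-0.2, 0.6, -1.8]
opening: 60.7
finger_force: 44.9
```

```bash
python3 -c "
from h import *
go(536,120.1,19,94.9)"
```

```text
t32.8 at [535.5 120.3  20. ] yaw -85.09 tilt 0.00 open 60.7 ff 44.9 F [-0.2  0.6 -1.8] q6 1.70
 shift cm (turn last) [0.05 0.03 0.1 ] after turn: [0.05 0.03 0.1 ]  tool-z turn deg 0.01
```

Call:
{"api": "move_arm", "payload": {
  "deltas": [
    [[0, 0, 0], [0.03, 0, 0.1], 1],
    [[0, 0, 0], [0, 0, 0.1], 1],
    [[0, 0, 0], [0, 0, 0], 1],
    [[0, 0, 0], [0, 0, 0], 1]
  ]
}}

```text
time: 33.08
eef_pos: [535.9, 120.4, 19.1]
ee_rot: [-3.139, -0.135, -0.0]
wrist_force: [-3.9, -0.1, 14.7]
opening: 61.0
finger_force: 46.3
```

Call:
{"api": "move_arm", "payload": {
  "deltas": [
    [[0, 0, 0], [0, 0, 0], 0],
    [[0, 0, 0], [0, 0, 0], -1],
    [[0, 0, 0], [0, 0, 0], -1],
    [[0, 0, 0], [0, 0, 0], -1],
    [[0, 0, 0], [0, 0, -2], -1],
    [[0, 0, 0], [0, 0, -3.8], -1],
    [[0, 0, 0], [0, 0, -3.2], -1],
    [[0, 0, 1.6], [0, 0, -1], -1]
  ]
}}

```text
time: 33.75
eef_pos: [538.1, 120.8, 122.2]
ee_rot: [-3.139, -0.091, -0.008]
wrist_force: [1.7, 0.0, -0.4]
opening: 85.8
finger_force: 0.0
```

Call:
{"api": "move_arm", "payload": {
  "deltas": [
    [[0, 0, 0], [-0.2, 1.7, 0], -1],
    [[0, 0, 0], [-0.5, 3.6, 0], -1],
    [[0, 0, 0], [-0.5, 3.6, 0], -1],
    [[0, 0, 0], [-0.5, 3.6, 0], -1],
    [[0, 0, 0], [-0.5, 3.6, 0], -1],
    [[0, 0, 0], [-0.5, 3.6, 0], -1],
    [[0, 0, 0], [-0.5, 3.6, 0], -1],
    [[0, 0, 0], [-0.5, 3.6, 0], -1]
  ]
}}

```text
time: 34.42
eef_pos: [513.8, -152.1, 117.9]
ee_rot: [-3.14, -0.091, -0.0]
wrist_force: [0.9, 0.9, -0.8]
opening: 85.3
finger_force: 0.0
```

Call:
{"api": "move_arm", "payload": {
  "deltas": [
    [[0, 0, 0], [-0.5, 3.6, 0], -1],
    [[0, 0, 0], [-0.5, 3.6, 0], -1],
    [[0, 0, 0], [-0.5, 3.6, 0], -1],
    [[0, 0, 0], [-0.2, 2.2, 0], -1],
    [[0, 0, 0], [0, 1, 0], -1],
    [[0, 0, 0], [0, 0, 0], -1],
    [[0, 0, 0], [0, 0, 0], -1],
    [[0, 0, 0], [0, 0, 0], -1]
  ]
}}

```text
time: 35.08
eef_pos: [505.2, -289.8, 117.7]
ee_rot: [-3.139, -0.091, 0.001]
wrist_force: [-0.6, -0.6, 0.6]
opening: 85.5
finger_force: 0.0
```

```bash
python3 -c "
from h import *
go(505.1,-291.3,9.5,93.3)"
```

```text
t35.1 at [ 505.2 -289.8  117.7] yaw -86.66 tilt 0.06 open 85.5 ff 0.0 F [-0.6 -0.6  0.6] q6 0.99
 shift cm (turn last) [-1.000e-02  1.600e-01  1.082e+01] after turn: [-1.000e-02  1.600e-01  1.082e+01]  tool-z turn deg 0.04
```

Call:
{"api": "move_arm", "payload": {
  "deltas": [
    [[0, 0, 0], [0, 0.15, 2], -1],
    [[0, 0, 0], [0, 0, 3.6], -1],
    [[0, 0, 0], [0, 0, 3], -1],
    [[0, 0, 0], [0, 0, 1.3], -1],
    [[0, 0, 0], [0, 0, 0.6], -1],
    [[0, 0, 0], [0, 0, 0], -1],
    [[0, 0, 0], [0, 0, 0], -1],
    [[0, 0, 0], [0, 0, 0], -1]
  ]
}}

```text
time: 35.75
eef_pos: [506.6, -293.0, 14.6]
ee_rot: [3.139, 0.091, 0.003]
wrist_force: [-0.5, 0.4, -0.2]
opening: 85.3
finger_force: 0.0
```

```bash
python3 -c "
from h import *
go(505.1,-291.3,9.5,93.3)"
```

```text
t35.8 at [ 506.6 -293.    14.6] yaw -86.68 tilt 0.14 open 85.3 ff 0.0 F [-0.5  0.4 -0.2] q6 0.99
 shift cm (turn last) [-0.14 -0.18  0.51] after turn: [-0.14 -0.18  0.51]  tool-z turn deg 0.02
```

Call:
{"api": "move_arm", "payload": {
  "deltas": [
    [[0, 0, 0], [-0.1, -0.15, 0.3], -1],
    [[0, 0, 0], [0, 0, 0.1], -1],
    [[0, 0, 0], [0, 0, 0], -1],
    [[0, 0, 0], [0, 0, 0], -1],
    [[0, 0, 0], [0, 0, 0], -1]
  ]
}}

```text
time: 36.17
eef_pos: [504.4, -291.3, 9.2]
ee_rot: [3.14, 0.09, 0.0]
wrist_force: [0.5, -0.4, 0.3]
opening: 85.3
finger_force: 0.0
```

```bash
python3 -c "
from h import *
go(505.1,-291.3,9.5,93.3)"
```

```text
t36.2 at [ 504.4 -291.3    9.2] yaw -86.71 tilt 0.02 open 85.3 ff 0.0 F [ 0.5 -0.4  0.3] q6 0.99
 shift cm (turn last) [ 0.07  0.   -0.03] after turn: [ 0.07  0.   -0.03]  tool-z turn deg -0.01
```

Call:
{"api": "move_arm", "payload": {
  "deltas": [
    [[0, 0, 0], [0.06, 0, 0], 1],
    [[0, 0, 0], [0, 0, 0], 1],
    [[0, 0, 0], [0, 0, 0], 1],
    [[0, 0, 0], [0, 0, 0], 1],
    [[0, 0, 0], [0, 0, 0], 1],
    [[0, 0, 0], [0, 0, 0], 1],
    [[0, 0, 0], [0, 0, 0], 1],
    [[0, 0, 0], [0, 0, 0], 1]
  ],
  "force": 35
}}

```text
time: 36.83
eef_pos: [505.1, -291.3, 9.1]
ee_rot: [3.14, 0.09, 0.0]
wrist_force: [0.6, -0.4, 2.9]
opening: 45.4
finger_force: 36.6
```

```bash
python3 -c "
from h import *
go(551.8,-69.3,13.5,97.6)"
```

```text
t36.8 at [ 505.1 -291.3    9.1] yaw -86.70 tilt 0.02 open 45.4 ff 36.6 F [ 0.6 -0.4  2.9] q6 0.99
 shift cm (turn last) [  5.94 -21.9   -0.44] after turn: [  7.56 -21.39  -0.44]  tool-z turn deg -4.3
```

Call:
{"api": "move_arm", "payload": {
  "deltas": [
    [[0, 0, 0], [0, 0, -2], 1],
    [[0, 0, 0], [0, 0, -3.5], 1],
    [[0, 0, -4.3], [0, 0, -0.5], 1],
    [[0, 0, 0], [0.7, -1.9, 0], 1],
    [[0, 0, 0], [1.25, -3.6, 0], 1],
    [[0, 0, 0], [1.25, -3.6, 0], 1],
    [[0, 0, 0], [1.25, -3.6, 0], 1],
    [[0, 0, 0], [1.25, -3.6, 0], 1]
  ]
}}

```text
time: 37.5
eef_pos: [539.5, -120.5, 68.7]
ee_rot: [-3.135, -0.207, 0.001]
wrist_force: [0.8, -0.6, -1.6]
opening: 45.5
finger_force: 36.6
```

Call:
{"api": "move_arm", "payload": {
  "deltas": [
    [[0, 0, 0], [1.25, -3.6, 0], 1],
    [[0, 0, 0], [0.6, -1.5, 0], 1],
    [[0, 0, 0], [0, 0, 0], 1],
    [[0, 0, 0], [0, 0, 2], 1],
    [[0, 0, 0], [0, 0, 1.5], 1],
    [[0, 0, 0], [0, 0, 0.5], 1],
    [[0, 0, 0], [0, 0, 0], 1],
    [[0, 0, 0], [0, 0, 0], 1]
  ]
}}

```text
time: 38.17
eef_pos: [551.2, -69.6, 28.9]
ee_rot: [-3.135, -0.207, 0.001]
wrist_force: [0.6, 0.2, -2.1]
opening: 45.5
finger_force: 36.6
```

```bash
python3 -c "
from h import *
go(551.8,-69.3,13.1,97.6)"
```

```text
t38.2 at [551.2 -69.6  28.9] yaw -82.44 tilt 0.05 open 45.5 ff 36.6 F [ 0.6  0.2 -2.1] q6 1.31
 shift cm (turn last) [ 0.06 -0.02  1.58] after turn: [ 0.06 -0.02  1.58]  tool-z turn deg -0.04
```

Call:
{"api": "move_arm", "payload": {
  "deltas": [
    [[0, 0, 0], [0, 0, 0.6], 1],
    [[0, 0, 0], [0, 0, 0.5], 1],
    [[0, 0, 0], [0, 0, 0.3], 1],
    [[0, 0, 0], [0, 0, 0], 1],
    [[0, 0, 0], [0, 0, 0], 1],
    [[0, 0, 0], [0, 0, 0], 1]
  ]
}}

```text
time: 38.67
eef_pos: [551.6, -69.1, 15.1]
ee_rot: [3.135, 0.208, 0.0]
wrist_force: [0.4, 0.0, -1.1]
opening: 45.4
finger_force: 36.6
```

```bash
python3 -c "
from h import *
go(551.8,-69.3,13.1,97.6)"
```

```text
t38.7 at [551.6 -69.1  15.1] yaw -82.40 tilt 0.01 open 45.4 ff 36.6 F [ 0.4  0.  -1.1] q6 1.31
 shift cm (turn last) [0.02 0.02 0.2 ] after turn: [0.02 0.02 0.2 ]  tool-z turn deg 0.0
```

Call:
{"api": "move_arm", "payload": {
  "deltas": [
    [[0, 0, 0], [0.02, 0.02, 0.1], 1],
    [[0, 0, 0], [0, 0, 0.1], 1],
    [[0, 0, 0], [0, 0, 0.05], 1],
    [[0, 0, 0], [0, 0, 0], 1],
    [[0, 0, 0], [0, 0, 0], 1]
  ]
}}

```text
time: 39.08
eef_pos: [552.0, -69.3, 13.1]
ee_rot: [3.135, 0.208, 0.001]
wrist_force: [-1.0, 0.7, 5.5]
opening: 45.6
finger_force: 37.5
```

Call:
{"api": "move_arm", "payload": {
  "deltas": [
    [[0, 0, 0], [0, 0, 0], 0],
    [[0, 0, 0], [0, 0, 0], -1],
    [[0, 0, 0], [0, 0, 0], -1],
    [[0, 0, 0], [0, 0, 0], -1],
    [[0, 0, 0], [0, 0, -2], -1],
    [[0, 0, 0], [0, 0, -3.8], -1],
    [[0, 0, 0], [0, 0, -3.8], -1],
    [[0, 0, 4.3], [0, 0, -2], -1]
  ]
}}

```text
time: 39.75
eef_pos: [553.2, -69.4, 132.1]
ee_rot: [3.14, 0.092, 0.006]
wrist_force: [0.6, -0.6, -0.7]
opening: 85.5
finger_force: 0.0
```

Call:
{"api": "move_arm", "payload": {
  "deltas": [
    [[0, 0, 0], [0.4, 2, 0], -1],
    [[0, 0, 0], [0.6, 3.6, 0], -1],
    [[0, 0, 0], [0.6, 3.6, 0], -1],
    [[0, 0, 0], [0.6, 3.6, 0], -1],
    [[0, 0, 0], [0.6, 3.6, 0], -1],
    [[0, 0, 0], [0.5, 3.4, 0], -1],
    [[0, 0, 0], [0.3, 2.3, 0], -1],
    [[0, 0, 0], [0, 0, 0], -1]
  ]
}}

```text
time: 40.42
eef_pos: [601.1, -292.4, 128.4]
ee_rot: [3.138, 0.086, 0.002]
wrist_force: [-1.3, 0.4, -1.4]
opening: 85.6
finger_force: 0.0
```

Call:
{"api": "move_arm", "payload": {
  "deltas": [
    [[0, 0, 0], [0, 0, 0], -1],
    [[0, 0, 0], [0, 0, 0], -1],
    [[0, 0, 0], [0, 0, 0], -1]
  ]
}}

```text
time: 40.67
eef_pos: [600.0, -286.5, 128.3]
ee_rot: [-3.14, -0.092, 0.001]
wrist_force: [0.8, 0.2, -0.4]
opening: 85.5
finger_force: 0.0
```

```bash
python3 -c "
from h import *
go(600.9,-287.8,28.9,93.3)"
```

```text
t40.7 at [ 600.  -286.5  128.3] yaw -86.66 tilt 0.05 open 85.5 ff 0.0 F [ 0.8  0.2 -0.4] q6 1.06
 shift cm (turn last) [0.09 0.14 9.94] after turn: [0.09 0.14 9.94]  tool-z turn deg 0.04
```

Call:
{"api": "move_arm", "payload": {
  "deltas": [
    [[0, 0, 0], [0.05, 0.1, 2], -1],
    [[0, 0, 0], [0, 0, 3.6], -1],
    [[0, 0, 0], [0, 0, 2.6], -1],
    [[0, 0, 0], [0, 0, 1], -1],
    [[0, 0, 0], [0, 0, 0.5], -1],
    [[0, 0, 0], [0, 0, 0], -1],
    [[0, 0, 0], [0, 0, 0], -1],
    [[0, 0, 0], [0, 0, 0], -1]
  ]
}}

```text
time: 41.33
eef_pos: [602.2, -289.1, 33.3]
ee_rot: [3.139, 0.091, 0.004]
wrist_force: [-0.8, 0.5, 0.1]
opening: 85.4
finger_force: 0.0
```

```bash
python3 -c "
from h import *
go(600.9,-287.8,28.9,93.3)"
```

```text
t41.3 at [ 602.2 -289.1   33.3] yaw -86.68 tilt 0.15 open 85.4 ff 0.0 F [-0.8  0.5  0.1] q6 1.06
 shift cm (turn last) [-0.12 -0.14  0.44] after turn: [-0.12 -0.14  0.44]  tool-z turn deg 0.02
```

Call:
{"api": "move_arm", "payload": {
  "deltas": [
    [[0, 0, 0], [-0.05, -0.1, 0.3], -1],
    [[0, 0, 0], [0, 0, 0.1], -1],
    [[0, 0, 0], [0, 0, 0], -1],
    [[0, 0, 0], [0, 0, 0], -1],
    [[0, 0, 0], [0, 0, 0], -1]
  ]
}}

```text
time: 41.75
eef_pos: [600.4, -287.9, 27.7]
ee_rot: [3.14, 0.09, 0.0]
wrist_force: [0.4, -0.5, -0.4]
opening: 85.3
finger_force: 0.0
```

```bash
python3 -c "
from h import *
go(600.9,-287.8,28.9,93.3)"
```

```text
t41.8 at [ 600.4 -287.9   27.7] yaw -86.70 tilt 0.01 open 85.3 ff 0.0 F [ 0.4 -0.5 -0.4] q6 1.06
 shift cm (turn last) [ 0.05 -0.   -0.12] after turn: [ 0.05 -0.   -0.12]  tool-z turn deg -0.0
```

Call:
{"api": "move_arm", "payload": {
  "deltas": [
    [[0, 0, 0], [0.05, 0, -0.05], 1],
    [[0, 0, 0], [0, 0, 0], 1],
    [[0, 0, 0], [0, 0, 0], 1],
    [[0, 0, 0], [0, 0, 0], 1],
    [[0, 0, 0], [0, 0, 0], 1],
    [[0, 0, 0], [0, 0, 0], 1],
    [[0, 0, 0], [0, 0, 0], 1],
    [[0, 0, 0], [0, 0, 0], 1]
  ],
  "force": 40
}}

```text
time: 42.42
eef_pos: [601.1, -287.8, 28.4]
ee_rot: [3.14, 0.09, 0.001]
wrist_force: [-0.6, 0.7, 5.4]
opening: 57.0
finger_force: 43.0
```

```bash
python3 -c "
from h import *
go(544.5,22.6,32.9,94.9)"
```

```text
t42.4 at [ 601.1 -287.8   28.4] yaw -86.70 tilt 0.02 open 57.0 ff 43.0 F [-0.6  0.7  5.4] q6 1.06
 shift cm (turn last) [ -3.86 -31.32  -0.45] after turn: [ -2.99 -31.41  -0.45]  tool-z turn deg -1.6
```

Call:
{"api": "move_arm", "payload": {
  "deltas": [
    [[0, 0, 0], [0, 0, -2], 1],
    [[0, 0, 0], [0, 0, -4], 1],
    [[0, 0, -1.6], [0, 0, -3.2], 1],
    [[0, 0, 0], [-0.1, -1.4, 0], 1],
    [[0, 0, 0], [-0.4, -3.7, 0], 1],
    [[0, 0, 0], [-0.4, -3.7, 0], 1],
    [[0, 0, 0], [-0.4, -3.7, 0], 1],
    [[0, 0, 0], [-0.4, -3.7, 0], 1]
  ]
}}

```text
time: 43.08
eef_pos: [568.9, -126.2, 119.2]
ee_rot: [-3.138, -0.133, 0.001]
wrist_force: [-0.8, 0.5, -2.3]
opening: 56.9
finger_force: 43.9
```

Call:
{"api": "move_arm", "payload": {
  "deltas": [
    [[0, 0, 0], [-0.4, -3.7, 0], 1],
    [[0, 0, 0], [-0.4, -3.7, 0], 1],
    [[0, 0, 0], [-0.4, -3.7, 0], 1],
    [[0, 0, 0], [-0.1, -2.6, 0], 1],
    [[0, 0, 0], [0, -1.5, 0], 1],
    [[0, 0, 0], [0, 0, 0], 1],
    [[0, 0, 0], [0, 0, 0], 1],
    [[0, 0, 0], [0, 0, 0], 1]
  ]
}}

```text
time: 43.75
eef_pos: [544.0, 22.1, 119.6]
ee_rot: [3.138, 0.135, -0.001]
wrist_force: [0.4, -0.1, -2.8]
opening: 57.2
finger_force: 43.9
```

```bash
python3 -c "
from h import *
go(544.7,22.6,32.4,94.9)"
```

```text
t43.8 at [544.   22.1 119.6] yaw -85.08 tilt 0.03 open 57.2 ff 43.9 F [ 0.4 -0.1 -2.8] q6 1.52
 shift cm (turn last) [ 0.08 -0.05  8.72] after turn: [ 0.08 -0.05  8.72]  tool-z turn deg 0.02
```

Call:
{"api": "move_arm", "payload": {
  "deltas": [
    [[0, 0, 0], [0.05, -0.05, 1.5], 1],
    [[0, 0, 0], [0, 0, 3], 1],
    [[0, 0, 0], [0, 0, 2], 1],
    [[0, 0, 0], [0, 0, 0.8], 1],
    [[0, 0, 0], [0, 0, 0.4], 1],
    [[0, 0, 0], [0, 0, 0], 1],
    [[0, 0, 0], [0, 0, 0], 1],
    [[0, 0, 0], [0, 0, 0], 1]
  ]
}}

```text
time: 44.42
eef_pos: [545.6, 22.9, 44.1]
ee_rot: [3.139, 0.134, 0.003]
wrist_force: [0.1, 0.3, -2.7]
opening: 56.8
finger_force: 43.9
```

```bash
python3 -c "
from h import *
go(544.7,22.6,32.4,94.9)"
```

```text
t44.4 at [545.6  22.9  44.1] yaw -85.12 tilt 0.10 open 56.8 ff 43.9 F [ 0.1  0.3 -2.7] q6 1.52
 shift cm (turn last) [-0.09  0.02  1.17] after turn: [-0.09  0.02  1.17]  tool-z turn deg -0.02
```

Call:
{"api": "move_arm", "payload": {
  "deltas": [
    [[0, 0, 0], [0, 0, 0.5], 1],
    [[0, 0, 0], [0, 0, 0.3], 1],
    [[0, 0, 0], [0, 0, 0.1], 1],
    [[0, 0, 0], [0, 0, 0], 1],
    [[0, 0, 0], [0, 0, 0], 1],
    [[0, 0, 0], [0, 0, 0], 1]
  ]
}}

```text
time: 44.92
eef_pos: [544.7, 23.1, 34.0]
ee_rot: [-3.139, -0.134, -0.0]
wrist_force: [-0.5, -0.4, -1.7]
opening: 56.6
finger_force: 43.9
```

```bash
python3 -c "
from h import *
go(544.7,22.6,32.4,94.9)"
```

```text
t44.9 at [544.7  23.1  34. ] yaw -85.09 tilt 0.01 open 56.6 ff 43.9 F [-0.5 -0.4 -1.7] q6 1.52
 shift cm (turn last) [-0.    0.05  0.16] after turn: [-0.    0.05  0.16]  tool-z turn deg 0.01
```

Call:
{"api": "move_arm", "payload": {
  "deltas": [
    [[0, 0, 0], [0, 0.04, 0.1], 1],
    [[0, 0, 0], [0, 0, 0.1], 1],
    [[0, 0, 0], [0, 0, 0.05], 1],
    [[0, 0, 0], [0, 0, 0], 1],
    [[0, 0, 0], [0, 0, 0], 1]
  ]
}}

```text
time: 45.33
eef_pos: [544.9, 22.6, 32.4]
ee_rot: [3.139, 0.134, 0.001]
wrist_force: [-3.1, -0.8, 11.2]
opening: 56.9
finger_force: 45.1
```

Contact made. Releasing, lifting clear, and taking a last look from the same view as w1.

Call:
{"api": "move_arm", "payload": {
  "deltas": [
    [[0, 0, 0], [0, 0, 0], 0],
    [[0, 0, 0], [0, 0, 0], -1],
    [[0, 0, 0], [0, 0, 0], -1],
    [[0, 0, 0], [0, 0, 0], -1],
    [[0, 0, 0], [0, 0, -2], -1],
    [[0, 0, 0], [0, 0, -3.5], -1],
    [[0, 0, 0], [0, 0, -4], -1],
    [[0, 0, 0], [0, 0, -4], -1]
  ]
}}

```text
time: 46.0
eef_pos: [543.9, 22.6, 167.4]
ee_rot: [3.139, 0.134, -0.003]
wrist_force: [2.0, 0.9, 0.3]
opening: 85.3
finger_force: 0.0
```

Call:
{"api": "move_arm", "payload": {
  "deltas": [
    [[0, 0, 0], [0, 1, -4], -1],
    [[0, 0, 0], [0, 0.3, -2.5], -1],
    [[0, 0, 0], [0, 0, 0], -1],
    [[0, 0, 0], [0, 0, 0], -1],
    [[0, 0, 0], [0, 0, 0], -1],
    [[0, 0, 0], [0, 0, 0], -1]
  ]
}}

```text
time: 46.5
eef_pos: [544.7, 9.9, 229.8]
ee_rot: [-3.139, -0.135, 0.005]
wrist_force: [-0.8, 0.2, -1.1]
opening: 85.1
finger_force: 0.0
```

Run:
```python
from h import *
s=robot.read_state();C=cam("wrist",s["eef_pos"],s["ee_rot"]);cv2.imwrite("pics/w9.png",C["img"][:,:,::-1])
print(s["time"],s["eef_pos"].tolist(),s["ee_rot"].tolist())
```

```text
46.5 [544.7298298077446, 9.854814287990461, 229.7565098776904] [-3.138550332885742, -0.1345656486510203, 0.00459405102705976]
```

View pics/w9.png

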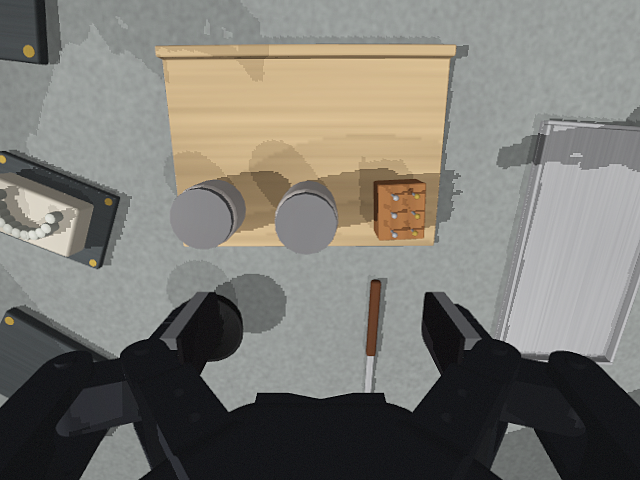

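All three are upright at their old pixels: squat (204,216), tall (306,218), block (400,210). The cast is on the plate, and the bowl and knife are untouched. I'll run a numeric before/after check on the objects and rack.

Run:
```python
import cv2,numpy as np
a,b=[cv2.imread(f"pics/{n}.png") for n in("w1","w9")]
for n,(x0,y0,x1,y1) in dict(rack=(150,40,470,62),racktop=(425,150,445,248),block=(385,186,425,236),squat=(168,182,246,248),tall=(272,178,342,254)).items():
    m=cv2.resize(cv2.matchTemplate(b[y0-8:y1+8,x0-8:x1+8],a[y0:y1,x0:x1],cv2.TM_CCOEFF_NORMED),None,fx=8,fy=8,interpolation=cv2.INTER_CUBIC)
    l=cv2.minMaxLoc(m);print(n,"score %.2f"%l[1],"shift px",(np.array(l[3])+.5)/8-8.5)
```

```text
rack score 0.98 shift px [-0.6875  0.6875]
racktop score 0.94 shift px [-0.6875  0.8125]
block score 0.92 shift px [-2.0625  0.8125]
squat score 0.98 shift px [-0.4375  0.9375]
tall score 0.98 shift px [-0.5625  0.5625]
```

```bash
python3 -c "
from bench import robot
print(robot.finish_job())"
```

```text
the job is handed in; nothing more can be done
None
```

The job is handed in at about 46 s of robot time: the cast lies on the small plate about 1.5 mm off centre and within about 0.5° of its long side. Both jars are back within about 0.3 mm and the bur block within about 1.2 mm, and the bowl and wax knife look unmoved.

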